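Set up the seal engraver: pattern in its holder, blank in the vise

ROBOT

A 6-joint arm with a two-finger parallel gripper is mounted at the origin on the work surface. World frame = base frame: x ahead of the robot, y to its left, z up, the work surface at z = 0. Lengths are in mm, angles in rad, forces in N, time in s.
With the tool pointing down it reaches from about 350 to 875 mm from the base axis. Payload 4.2 kg.
Tool frame: the origin (TCP) lies midway between the tips of the shut fingers; the grasp point (between the pads) lies 19 mm behind it; z points along the fingers, y is the direction in which the jaws open and shut (so a half turn about z gives the same grasp; the last joint's range is limited). The gripper opens to 85 mm and grips with 20 to 120 N. Pads are 22 mm wide; open, the fingers measure 114 mm over their backs; the gripper's body (76 mm by 85 mm) begins 54 mm behind the grasp point. The pads swing forward as they close: fully open they stand 13 mm farther back than shut.
Start: joints at [0.259, 0.385, 0.008, 0, -1.194, -0.259], TCP at [624.979, 0.025, 231.312] pointing down, gripper open.
Joint ranges: [-3.14, 3.14], [-1.21, 2.06], [-1.07, 1.41], [-3.16, 2.05], [-2.99, -0.16], [-3.1, 3.1]. Speed limits (rad/s): [2.79, 2.79, 3.14, 3.14, 3.14, 3.14].

INTERFACE

Orientations are given as a unit quaternion [x, y, z, w].
In Python, from bench import read_state, get_image, job_done, search_frame, regions_of gives the robot as it stands.
- The arm moves only by the tool servo_tool, never from a script. Its arguments are lists of equal length, an entry for each row: "turn": the turn, a rotation vector about the world's x, y, z in rad, a list of three; "dp": the shift along the world's x, y, z in m, a list of three; "fingers": the finger opening in m, from 0 to 0.0854. In form: {"turn": [[rx, ry, rz], ...], "dp": [[tx, ty, tz], ...], "fingers": [fingers, ...]}. A call has exactly 5 rows; each row shifts and turns the pose as measured when the row begins; what a row does not reach is not made up. A row lasts 1/8 s, in which the tool goes at most 62.5 mm and 10.7 degrees, less where a joint would pass 70% of its speed; a pose out of reach is approached as far as the arm can. A call is refused whole if a number of a shift passes 0.0625 or a number of a turn 0.188, either way. A call with a gripper value outside its range is refused whole. The fingers move at their own pace and stop on an object; the grip force is fixed at half the most. Time passes only in rows, so rows that do not move let the fingers close, or fill a call up. It gives the time, the measured TCP pose, the force and the opening at its end, in the units of the state.
- read_state(): the state, without advancing time (a new reading comes with each control period).
- get_image(name): name is "scene" or "side" or "wrist"; returns a dict with "img" (420x560x3 uint8, red, green, blue), "vfov" (degrees; the focal length in pixels is half the picture's height over the tangent of half this angle, whatever the lens; pixels are square), "cx", "cy" (the principal point, pixels), "world_from_camera" (4x4, takes a point from camera to world coordinates); the wrist camera has in their place "mount" (4x4, takes a point from camera to tool coordinates, whose origin is the TCP and whose axes are the flange's). Camera axes: x right, y down, z forward; pixel columns grow to the right and rows downward; lengths in mm; the calibration is good to about 2 mm. A picture is of the moment at which its call begins: read the wrist's pose just before it. There is no depth.
- job_done(): hands the job in, once; it reports no verdict.
Trained networks look in the newest picture that a camera, given by its name, has taken for a name from the list of things; names that differ only in an ending like _2 or _b are one class to them, and where a whole thing is asked for, a point or a joint stands for the part that bears it (a point fixed in the world has none). Each returns a list of dicts, best first, with "score" (0 to 1); they miss things now and then, are a little off and sometimes report something else, mostly with a low value. They report only what shows in the picture. A call takes as long as a camera call. They do not tell look-alikes from the thing itself.
- search_frame(query, camera): "box" ([left, top, width, height] in pixels, round what is visible of it).
- regions_of(query, camera): "region" (420x560 bool, what is visible of it) and "box" ([left, top, width, height] in pixels, round what is visible of it).
The state is a dict: "clock": time; "joints": joint angles; "joint_vel": joint speeds; "joint_efforts": joint torques, N m; "position": TCP position; "ee_rot": TCP orientation; "contact_force": force on the tool from outside, world axes, zero at the start; "wrist_torque": the same for the moment, N m; "gripper_width": finger opening in mm.
Only numpy, scipy, OpenCV 4.12 (cv2) and the standard library are available. Lean on these libraries where they do the work, as an engineer would, in place of code of your own. Each camera call takes 0.05 s, during which the arm holds its last target. There are 200 camera calls.

TASK

Set up the next seal for engraving: move the wide pattern plate from the rack into the empty holder slot, fully down, and stand the rectangular stone block upright on the vise bed, in the middle of the jaws with its broad faces towards them, then crank the vise until the block is held firmly between both jaws. Leave everything else where it is.

Things in the scene. Friction and masses are not known exactly. Their poses are not given: they have to be found in the camera images.
- vise: Grey machine vise fixed to the table, 180 x 90 mm, 90 mm high. Origin: on the table under its middle; x is the sliding direction, from the crank end (-x) to the fixed jaw (+x); yaw varies. Flat bed 45 mm above the table. Fixed jaw: face at x = +65 mm, 90 mm wide, top at 90 mm. Screw plate at x = -71 to -85 mm, also 90 mm high.
- vise_jaw: The sliding jaw, 30 mm thick, 86 mm wide, top at the same 90 mm. Origin: on the bed, at the middle of its clamping face; x as the vise's x (towards the fixed jaw). At the start the gap between the jaws is 46 to 70 mm.
- crank (a joint): Turn of the vise crank, rad: 0 = handle straight up above the screw; grows clockwise seen from the crank end (right-handed about the vise's +x), closing the jaw 20 mm a turn (gap = 70 mm - 3.18 mm/rad). Starts at 0 to 7.5; stops at -0.6 and 20. Stays where it is left; about 5 N at the handle turns it.
- crank_grip (a point): Middle of the crank's black handle sleeve: 18 mm thick, 56 mm long, level, parallel to the vise's x, spinning freely on its pin. It circles the screw axis (vise y = 0, 75 mm above the table) at 40 mm radius, at vise x = -136.5 mm; the sleeve spans x = -106 to -162 mm, the crank arm -96 to -105 mm, 48 mm out from the axis.
- seal_blank: Rectangular block of pale stone, 30 mm (its x) by 44 mm (its y) by 90 mm tall, standing upright on the table at either side of the vise. Origin: centre of its underside. About 0.3 kg.
- pattern_plate: The wide pattern plate: an upright brass sheet 5 mm thick (its x), 100 mm wide (its y), 72 mm tall, with a dark wooden grip strip along the top: 14 mm thick, 100 mm wide, 24 mm tall, 70 to 94 mm above the lower edge. Origin: middle of the lower edge; z up. It starts standing in one of the rack's three slots. Either way round is the same. About 0.26 kg.
- rack: Wooden rack, 165 x 124 mm, 44 mm high, with three parallel slots 55 mm apart along its x (at -55, 0, +55 mm), each like the holder's slot. Origin: underside centre. At one side of the vise. Holds the wide plate and the two narrow ones in any order.
- holder_slot (a point): Middle of the slot floor of the pattern holder, an aluminium stand 60 x 124 mm with a single empty slot, on the other side of the vise from the rack. The slot is 10 mm wide (x), 108 mm long (y) and 32 mm deep, open at the top; its floor is 12 mm and its top 44 mm above the table. x is across the slot, y along it.
- round_stone: Round pale stone, 42 mm across, 75 mm tall, standing on the side of the vise where the rectangular block is not; origin underside centre.
- narrow_plate_a: Narrow pattern plate, like the wide one but 66 mm wide, in another rack slot; stays there.
- narrow_plate_b: Second narrow pattern plate, 66 mm wide, same as the other; stays in its slot.
- torch: Black and red torch lying beyond the vise, 145 mm long, 43 mm thick.
- paste_jar: White jar, 60 mm across, 50 mm tall, beyond the vise on the right; origin underside centre.
- driver: Screwdriver lying along its x, 170 mm, on the left towards the robot.
- brush: Brush lying along its x, 160 mm, on the right towards the robot.
- stone_slab: Reddish stone slab, 70 x 50 x 22 mm, lying flat beyond the vise on the left; origin underside centre.
Things that resemble listed ones, but are neither listed nor needed, are in the scene too. Leave any green or red look-alike of the seal_blank alone.

How it is judged (in metres and radians):
At the end, for the whole second after the job is handed in: Block upright (0.07 rad) on the vise bed (4 mm), square to the jaws (0.1 rad), within 18 mm of mid-width, against the fixed jaw (5 mm), pressed by the sliding jaw with over 5 N. Wide plate down in the holder slot (4 mm), centred (8 mm), upright and in line (0.1 rad). Both at rest (x of seal_blank in the frame of vise between 0.045 and 0.055 m and y of seal_blank in the frame of vise between -0.018 and 0.018 m and z of seal_blank in the frame of vise between 0.041 and 0.049 m and angle between seal_blank's own z axis and vertical below 0.07 rad and angle between the x axis of seal_blank and the x axis of vise, either way round below 0.1 rad and contact force between vise_jaw and seal_blank above 5 N and linear speed of each of seal_blank, pattern_plate below 0.02 m/s and z of pattern_plate in the frame of holder_slot between -0.004 and 0.004 m and horizontal distance between pattern_plate and holder_slot below 0.008 m and angle between pattern_plate's own z axis and vertical below 0.1 rad and angle between the x axis of pattern_plate and the x axis of holder_slot, either way round below 0.1 rad); the robot touches nothing.
It fails at once if the round stone was moved by more than 30 mm (distance of round_stone from where it was at the start of the episode above 0.03 m).
It fails at once if a narrow pattern plate was moved by more than 30 mm (distance of any of narrow_plate_a, narrow_plate_b from where it was at the start of the episode above 0.03 m).
It fails at once if the torch, jar, screwdriver, brush or slab was moved by more than 30 mm (distance of any of torch, paste_jar, driver, brush, stone_slab from where it was at the start of the episode above 0.03 m).
It also fails if it takes over 72 s, if anything falls off the work surface, if the arm or the gripper's body presses on something with over 40 N, if the wrist force passes 120 N, or if a joint passes its speed limit or range.

## Working session

There is one attempt and no reset: what is moved stays moved. The work goes in short steps, Python scripts to look and compute and a tool call to move; the robot and the scene stay as the last step left them, time stands still between calls to the robot, and variables do not carry over. Pictures are saved under pics/ and viewed, about 8 in all and at most 12, crops included, and the job is handed in when it is done.

Besides the shell and the picture viewer there is one more tool, called after "Call:" in YAML: its name, and indented under it one key for each argument. servo_tool: Moves the arm, as the interface text tells. Its arguments: {"type":"object","properties":{"turn":{"type":"array","items":{"type":"array","items":{"type":"number"}}},"dp":{"type":"array","items":{"type":"array","items":{"type":"number"}}},"fingers":{"type":"array","items":{"type":"number"}}},"required":["turn","dp","fingers"]}

```bash
mkdir -p pics; ls
cat > h.py <<'E'
import numpy as np, cv2
from scipy.spatial.transform import Rotation as R
from bench import *
def K(d):
    f=d["img"].shape[0]/2/np.tan(np.radians(d["vfov"])/2); return f,d["cx"],d["cy"]
def W(d,s=None):
    if "world_from_camera" in d: return np.array(d["world_from_camera"])
    T=np.eye(4);T[:3,:3]=R.from_quat(s["ee_rot"]).as_matrix();T[:3,3]=s["position"];return T@np.array(d["mount"])
def p2w(d,uv,z,s=None):
    f,cx,cy=K(d);T=W(d,s);r=T[:3,:3]@np.array([(uv[0]-cx)/f,(uv[1]-cy)/f,1]);o=T[:3,3];return (o+r*(z-o[2])/r[2])
def w2p(d,P,s=None):
    f,cx,cy=K(d);T=np.linalg.inv(W(d,s));q=(T[:3,:3]@np.asarray(P,float).T).T+T[:3,3];return np.c_[cx+f*q[:,0]/q[:,2],cy+f*q[:,1]/q[:,2]]
def save(n,im): cv2.imwrite("pics/"+n,im[:,:,::-1])
E
python3 - <<'E'
from h import *
print(read_state())
for c in ["scene","side"]:
    d=get_image(c);save(c+"0.png",d["img"]);print(c,d["vfov"],d["cx"],d["cy"],np.array(d["world_from_camera"]).round(3).tolist())
    for q in ["vise","vise_jaw","crank","seal_blank","pattern_plate","rack","holder_slot","round_stone","narrow_plate_a"]:
        print(q,[(np.round(r["box"]).tolist(),round(r["score"],2)) for r in search_frame(q,c)[:4]])
E
```

```text
pics
{'clock': 0.0, 'joints': array([ 2.58587596e-01,  3.85568829e-01,  6.63825212e-03, -5.21737501e-04,
       -1.19399094e+00, -2.58606808e-01]), 'joint_vel': array([ 0.00188628, -0.00065923,  0.00055082,  0.00057636, -0.00039007,
        0.00027316]), 'joint_efforts': array([-9.55001960e-04, -3.92286408e+01,  1.88399577e+01,  4.18616563e+00,
       -4.72148502e-03,  8.27910434e-07]), 'position': array([6.24421249e+02, 1.91905923e-02, 2.30215659e+02]), 'ee_rot': array([-0.70703151,  0.7071812 ,  0.00074383, -0.00079662]), 'contact_force': array([-0.14260249,  0.47798401, -0.66889964]), 'wrist_torque': array([-0.02497462,  0.00378944,  0.06481837]), 'gripper_width': 85.20475165288661}
scene 45.966652697343235 280.93933651438226 198.44925157498767 [[-0.252, 0.652, -0.715, 1422.423], [0.968, 0.177, -0.18, 236.5], [0.009, -0.737, -0.676, 904.948], [0.0, 0.0, 0.0, 1.0]]
vise [([239.0, 168.0, 59.0, 100.0], 0.93), ([193.0, 174.0, 17.0, 32.0], 0.64)]
vise_jaw [([247.0, 198.0, 38.0, 32.0], 0.78)]
crank [([273.0, 170.0, 23.0, 16.0], 0.64), ([388.0, 216.0, 57.0, 35.0], 0.15)]
seal_blank [([19
[... 542 characters left out ...]
3019237 [[0.942, -0.242, 0.232, 269.262], [-0.334, -0.66, 0.672, -867.287], [-0.009, -0.711, -0.703, 1033.899], [0.0, 0.0, 0.0, 1.0]]
vise [([243.0, 201.0, 100.0, 65.0], 0.88), ([361.0, 271.0, 29.0, 30.0], 0.63)]
vise_jaw [([279.0, 210.0, 34.0, 32.0], 0.95)]
crank [([184.0, 329.0, 67.0, 14.0], 0.74), ([243.0, 217.0, 33.0, 22.0], 0.57)]
seal_blank [([292.0, 280.0, 23.0, 38.0], 0.67), ([259.0, 263.0, 20.0, 39.0], 0.65)]
pattern_plate [([289.0, 340.0, 25.0, 54.0], 0.56)]
rack [([279.0, 332.0, 90.0, 78.0], 0.68)]
holder_slot [([227.0, 154.0, 26.0, 38.0], 0.83)]
round_stone [([269.0, 176.0, 17.0, 24.0], 0.86)]
narrow_plate_a [([315.0, 336.0, 20.0, 44.0], 0.81), ([340.0, 331.0, 15.0, 42.0], 0.75)]
```

Run:
```python
import cv2
a=cv2.imread("pics/scene0.png");b=cv2.imread("pics/side0.png")
a=cv2.resize(a[110:300,80:480],None,fx=2,fy=2,interpolation=cv2.INTER_CUBIC)   
cv2.imwrite("pics/a.png",a)
b=cv2.resize(b[130:420,120:460],None,fx=2,fy=2,interpolation=cv2.INTER_CUBIC);cv2.imwrite("pics/b.png",b)
```

```text
(no output)
```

View pics/a.png

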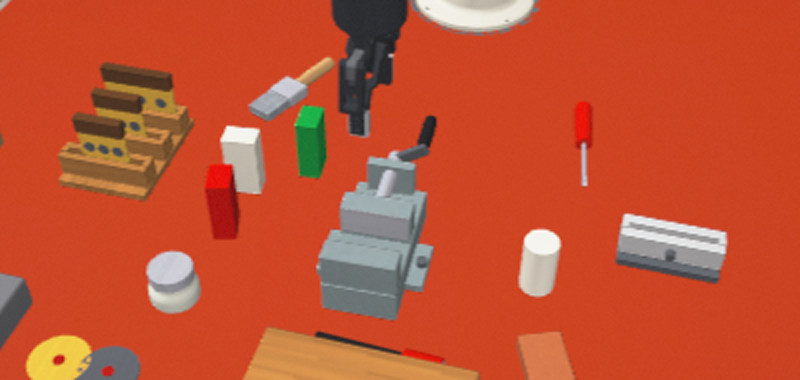

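View pics/b.png

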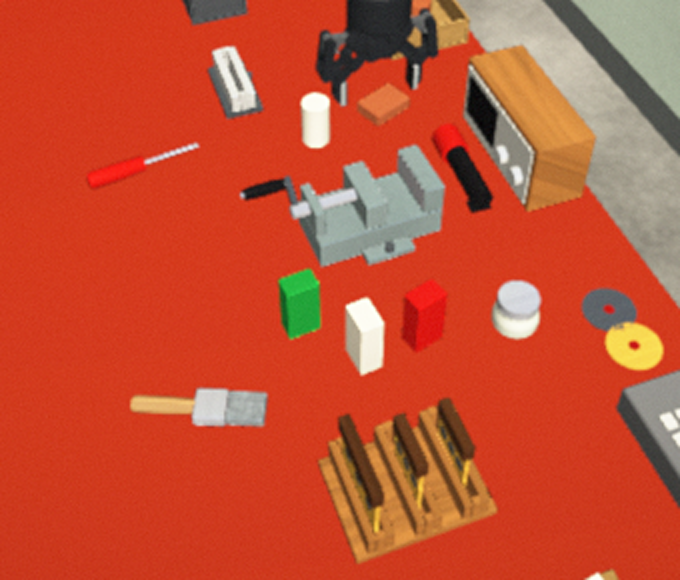

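Scene view (crop px/2+offset). The white block is at full-image scene (201,190) and side (302,298). Its look-alikes are green at scene (235,180) and red at (190,210). The round stone is at (350,240), and the holder is at (415,235), on the left. The rack is on the right with the wide plate in the slot nearest the robot, scene (148,153). The vise crank faces the robot.

Run:
```python
from h import *
d=get_image("scene");e=get_image("side")
def C(b): return (b[0]+b[2]/2,b[1]+b[3]/2)
def tri(u,v):
    rows=[]
    A=[];b=[]
    for D,p in((d,u),(e,v)):
        f,cx,cy=K(D);T=W(D);r=T[:3,:3]@np.array([(p[0]-cx)/f,(p[1]-cy)/f,1]);r/=np.linalg.norm(r);M=np.eye(3)-np.outer(r,r);A.append(M);b.append(M@T[:3,3])
    return np.linalg.lstsq(np.vstack(A),np.hstack(b),rcond=None)[0].round(0)
for n,u,v in [("blank",(200.5,189.5),(302,298)),("rack",(144,186.5),(324,371)),("wide",(149,151),(301,365)),("holder",(415.5,235),(240,173)),("round",(350,240.5),(277.5,188)),("vise",(265,215),(300,232)),("jaw",(266,214),(296,226)),
 ("handle",(80+430/2,110+131/2),(120+264/2,130+189/2)),("red",(80+222/2,110+202/2),(120+425/2,130+316/2)),("green",(80+311/2,110+142/2),(120+300/2,130+303/2))]:
    print(n,tri(u,v))
w=get_image("wrist");s=read_state();save("w0.png",w["img"]);print(w["vfov"],np.array(w["mount"]).round(2).tolist(),W(w,s).round(2).tolist())
for uv in [(0,0),(560,0),(0,420),(560,420)]: print(p2w(w,uv,50,s).round())
```

```text
blank [ 535. -205.   46.]
rack [ 522. -380.    5.]
wide [ 461. -384.   80.]
holder [529. 349.  13.]
round [611. 201.  42.]
vise [602. -11.  63.]
jaw [600.  -3.  73.]
handle [480.  31.  97.]
red [ 617. -200.   43.]
green [ 478. -128.   44.]
67.92602248625252 [[0.0, -0.96, -0.27, 67.44], [1.0, 0.0, 0.0, -0.34], [-0.0, -0.27, 0.96, -143.55], [0.0, 0.0, 0.0, 1.0]] [[-1.0, -0.0, -0.0, 625.32], [-0.0, 0.96, 0.27, -67.39], [0.0, 0.27, -0.96, 374.88], [0.0, 0.0, 0.0, 1.0]]
[ 880. -172.   50.]
[ 369. -172.   50.]
[999. 320.  50.]
[249. 320.  50.]
```

Call:
servo_tool:
  turn:
    - [0,0,0]
    - [0,0,0]
    - [0,0,0]
    - [0,0,0]
    - [0,0,0]
  dp:
    - [-0.02,-0.06,0.01]
    - [-0.03,-0.06,0.01]
    - [-0.03,-0.06,0.01]
    - [-0.03,-0.06,0.01]
    - [-0.01,-0.06,0.01]
  fingers: [0.085,0.085,0.085,0.085,0.085]

```text
clock: 1.78
position: [509.9, -286.5, 279.1]
ee_rot: [0.71, -0.704, 0.0, 0.0]
contact_force: [1.3, -0.5, -1.0]
gripper_width: 84.8
```

Call:
servo_tool:
  turn:
    - [0,0,0]
    - [0,0,0]
    - [0,0,0]
    - [0,0,0]
    - [0,0,0]
  dp:
    - [0,-0.05,0]
    - [0,-0.03,0]
    - [0,0,0]
    - [0,0,0]
    - [0,0,0]
  fingers: [0.045,0.045,0.045,0.045,0.045]

```text
clock: 2.4
position: [508.1, -371.8, 280.2]
ee_rot: [0.709, -0.706, 0.001, -0.0]
contact_force: [0.5, -0.1, 0.3]
gripper_width: 44.8
```

Run:
```python
from h import *
s=read_state();w=get_image("wrist");save("w1.png",w["img"]);print(s["clock"],s["position"],s["ee_rot"],s["gripper_width"])
np.save("w1.npy",{"s":s,"w":w},allow_pickle=True)
for q in ["seal_blank","pattern_plate","rack","narrow_plate_a"]:
    for r in regions_of(q,"wrist")[:3]:
        m=r["region"].astype(np.uint8);c,_=cv2.findContours(m,0,2);c=max(c,key=cv2.contourArea)
        print(q,round(r["score"],2),np.round(r["box"]),cv2.boxPoints(cv2.minAreaRect(c)).round(1).tolist())
a=cv2.imread("pics/w0.png");cv2.imwrite("pics/w01.png",np.hstack([cv2.resize(x,(400,300)) for x in(a,w["img"][:,:,::-1])]))
```

```text
2.4 [ 508.09706879 -371.77947792  280.22527248] [ 7.08526678e-01 -7.05682926e-01  1.24642009e-03 -4.14642930e-05] 44.84860263087826
seal_blank 0.94 [241. 268.  32.  66.] [[243.0, 271.0], [272.0, 271.0], [272.0, 335.0], [243.0, 335.0]]
seal_blank 0.78 [281. 316.  37.  33.] [[282.79998779296875, 318.79998779296875], [314.3999938964844, 316.0], [317.20001220703125, 346.79998779296875], [285.6000061035156, 349.70001220703125]]
pattern_plate 0.86 [314. 130.  23.  96.] [[311.8999938964844, 225.89999389648438], [313.8999938964844, 128.89999389648438], [332.20001220703125, 129.3000030517578], [330.20001220703125, 226.3000030517578]]
rack 0.9 [212. 116. 127. 104.] [[209.0, 117.0], [337.0, 117.0], [337.0, 218.0], [209.0, 218.0]]
narrow_plate_a 0.67 [209. 144.  25.  68.] [[210.39999389648438, 143.5], [231.0, 142.8000030517578], [233.1999969482422, 210.60000610351562], [212.6999969482422, 211.1999969482422]]
narrow_plate_a 0.66 [264. 142.  17.  66.] [[264.0, 141.0], [277.0, 141.0], [277.0, 209.0], [264.0, 209.0]]
```

View pics/w01.png

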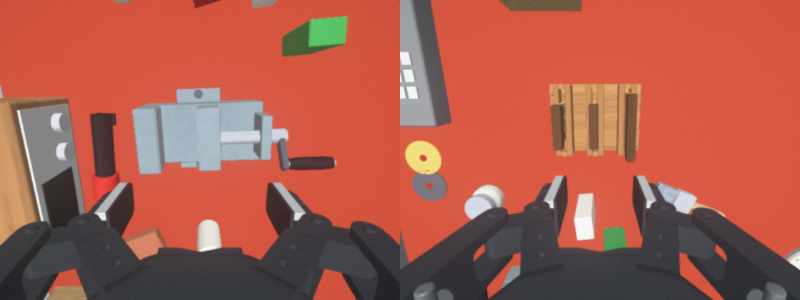

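```bash
cat >> h.py <<'E'
def planerect(d,s,m,z):
    c,_=cv2.findContours(m.astype(np.uint8),0,cv2.CHAIN_APPROX_NONE);c=max(c,key=cv2.contourArea)[:,0]
    P=np.array([p2w(d,q,z,s)[:2] for q in c],np.float32);(x,y),(a,b),t=cv2.minAreaRect(P);
    if a<b:a,b,t=b,a,t+90
    t=(t+90)%180-90   # direction of the long side, deg
    return np.round([x,y,a,b,t],1)
E
python3 - <<'E'
from h import *
D=np.load("w1.npy",allow_pickle=True).item();s,w=D["s"],D["w"];im=w["img"].astype(int)
print(im[180,322],im[180,326],im[165,312],im[300,252],im[320,258],im[300,268])
hsv=cv2.cvtColor(w["img"],cv2.COLOR_RGB2HSV)
m=(im.max(2)<105)
for n,(a,b,c,d) in dict(wide=(300,110,345,240),mid=(255,120,295,225),far=(200,120,240,225)).items():
    k=np.zeros(m.shape,bool);k[b:d,a:c]=m[b:d,a:c];print(n,planerect(w,s,k,106),k.sum())
# block
k=np.zeros(m.shape,bool);k[255:345,232:282]=((im.min(2)>150))[255:345,232:282];print("block all @90",planerect(w,s,k,90))
cr=w["img"][255:345,225:330];save("w1c.png",np.hstack([cv2.resize(cr,(466,400),interpolation=2),cv2.resize(w["img"][110:240,195:350],(300,252),interpolation=2)] if 0 else [cv2.resize(cr,(400,343)),cv2.resize(w["img"][110:240,195:350],(400,343))]))
E
```

```text
[118  82  59] [124  85  63] [198 144  98] [234 231 224] [246 246 246] [195 189 178]
wide [ 470.5 -381.6   91.7    2.5  -89.3] 188Traceback (most recent call last):
  File "<stdin>", line 7, in <module>
  File "h.py", line 15, in planerect
    c,_=cv2.findContours(m.astype(np.uint8),0,cv2.CHAIN_APPROX_NONE);c=max(c,key=cv2.contourArea)[:,0]
                                                                       ~~~^^^^^^^^^^^^^^^^^^^^^^^
ValueError: max() iterable argument is empty
```

Run:
```python
from h import *
D=np.load("w1.npy",allow_pickle=True).item();s,w=D["s"],D["w"];im=w["img"].astype(int)
m=(im[:,:,0]<145)&(im[:,:,1]<100)
m2=m&(im[:,:,0]>104)
for n,(a,b,c,d) in dict(wide=(300,110,345,240),mid=(255,120,295,225),far=(200,120,240,225)).items():
  for M in (m,m2):
    k=np.zeros(m.shape,bool);k[b:d,a:c]=M[b:d,a:c];k=cv2.morphologyEx(k.astype(np.uint8),cv2.MORPH_OPEN,np.ones((3,3)));print(n,planerect(w,s,k,106),k.sum())
k=np.zeros(m.shape,bool);k[255:345,232:282]=((im.min(2)>150))[255:345,232:282];print("block all @90",planerect(w,s,k,90))
k=np.zeros(m.shape,bool);k[255:345,232:282]=((im.min(2)>238))[255:345,232:282];print("block top? @90",planerect(w,s,k,90))
save("w1c.png",np.hstack([cv2.resize(w["img"][255:345,225:330],(400,343)),cv2.resize(w["img"][110:240,195:350],(400,343))]))
```

```text
wide [ 464.6 -379.3   98.5   16.   -89.2] 1426
wide [ 463.  -379.3   98.4   13.2  -89.8] 1163
mid [ 517.8 -380.7   65.8   12.8  -89.4] 779
mid [ 517.8 -380.7   65.8   12.8  -89.4] 779
far [ 568.5 -380.    64.9   18.2  -89.4] 1103
far [ 571.2 -380.    64.9   13.1  -90. ] 828
block all @90 [ 535.5 -222.1   90.2   34.2   89.8]
block top? @90 [ 535.2 -201.2   42.9   27.7  -84.5]
```

View pics/w1c.png

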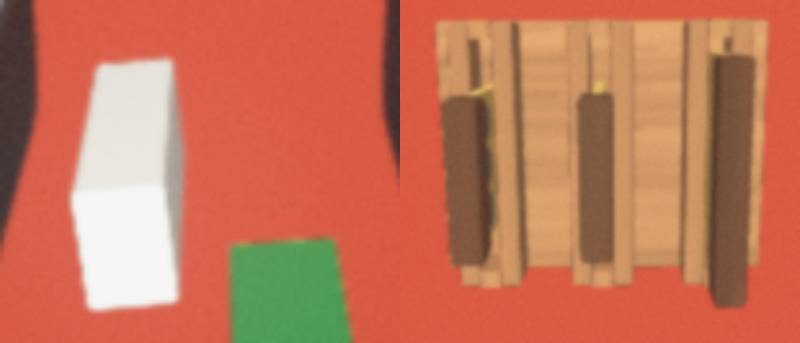

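Call:
servo_tool:
  turn:
    - [0,0,0]
    - [0,0,0]
    - [0,0,0]
    - [0,0,0]
    - [0,0,0]
  dp:
    - [-0.04,-0.008,-0.04]
    - [-0.005,0,-0.05]
    - [0,0,-0.05]
    - [0,0,-0.03]
    - [0,0,0]
  fingers: [0.045,0.045,0.045,0.045,0.045]

```text
clock: 3.28
position: [462.9, -379.2, 108.5]
ee_rot: [0.71, -0.705, 0.005, -0.001]
contact_force: [0.2, 0.1, 0.2]
gripper_width: 45.4
```

Call:
servo_tool:
  turn:
    - [0,0,0]
    - [0,0,0]
    - [0,0,0]
    - [0,0,0]
    - [0,0,0]
  dp:
    - [0,0,-0.034]
    - [0,0,0]
    - [0,0,0]
    - [0,0,0]
    - [0,0,0]
  fingers: [0.045,0.045,0,0,0]

```text
clock: 3.9
position: [465.7, -380.9, 81.9]
ee_rot: [0.71, -0.704, 0.009, -0.001]
contact_force: [-1.6, 0.8, -2.4]
gripper_width: 12.9
```

Call:
servo_tool:
  turn:
    - [0,0,0]
    - [0,0,0]
    - [0,0,0]
    - [0,0,0]
    - [0,0,0]
  dp:
    - [0,0,0]
    - [0,0,0.02]
    - [0,0,0.03]
    - [0,0,0.03]
    - [0,0,0]
  fingers: [0,0,0,0,0]

```text
clock: 4.53
position: [467.6, -381.0, 164.4]
ee_rot: [0.71, -0.704, 0.011, -0.003]
contact_force: [0.1, 0.5, -2.8]
gripper_width: 12.8
```

Call:
servo_tool:
  turn:
    - [0,0,0]
    - [0,0,0]
    - [0,0,0]
    - [0,0,0]
    - [0,0,0]
  dp:
    - [0,0,0.05]
    - [0,0.02,0.05]
    - [0,0.06,0.01]
    - [0,0.06,0]
    - [0,0.06,0]
  fingers: [0,0,0,0,0]

```text
clock: 5.15
position: [466.5, -176.9, 268.9]
ee_rot: [0.707, -0.707, 0.007, -0.003]
contact_force: [1.3, 0.2, -1.8]
gripper_width: 12.9
```

Call:
servo_tool:
  turn:
    - [0,0,0]
    - [0,0,0]
    - [0,0,0]
    - [0,0,0]
    - [0,0,0]
  dp:
    - [0,0.06,0]
    - [0,0.06,0]
    - [0,0.06,0]
    - [0,0.06,0]
    - [0,0.06,0]
  fingers: [0,0,0,0,0]

```text
clock: 5.78
position: [463.0, 133.7, 262.7]
ee_rot: [-0.707, 0.707, -0.004, 0.003]
contact_force: [1.5, 0.1, -2.4]
gripper_width: 12.8
```

Call:
servo_tool:
  turn:
    - [0,0,0]
    - [0,0,0]
    - [0,0,0]
    - [0,0,0]
    - [0,0,0]
  dp:
    - [0,0.06,0]
    - [0,0.06,0]
    - [0,0.06,0]
    - [0,0.06,0]
    - [0,0.04,0]
  fingers: [0,0,0,0,0]

```text
clock: 6.4
position: [458.7, 424.8, 254.4]
ee_rot: [0.708, -0.706, 0.003, 0.001]
contact_force: [0.4, -0.7, -2.5]
gripper_width: 12.9
```

Call:
servo_tool:
  turn:
    - [0,0,0]
    - [0,0,0]
    - [0,0,0]
    - [0,0,0]
    - [0,0,0]
  dp:
    - [0.02,0.02,0]
    - [0,0,0]
    - [0,0,0]
    - [0,0,0]
    - [0,0,0]
  fingers: [0,0,0,0,0]

```text
clock: 7.02
position: [476.0, 447.0, 246.6]
ee_rot: [0.709, -0.705, 0.002, 0.006]
contact_force: [-0.4, -0.3, -2.2]
gripper_width: 13.1
```

Run:
```python
from h import *
s=read_state();w=get_image("wrist");save("w2.png",w["img"]);print(s["clock"],s["position"],s["ee_rot"],s["gripper_width"])
np.save("w2.npy",{"s":s,"w":w},allow_pickle=True)
for q in ["holder_slot","pattern_plate"]:
    for r in regions_of(q,"wrist")[:3]: print(q,round(r["score"],2),np.round(r["box"]))
```

```text
7.025 [476.04290314 446.96717456 246.63770724] [ 0.70907683 -0.70510341  0.00232573  0.00581546] 13.071130884131964
holder_slot 0.74 [212.  28.  51. 123.]
holder_slot 0.72 [262. 153.  40. 197.]
pattern_plate 0.62 [262. 152.  40. 199.]
```

View pics/w2.png

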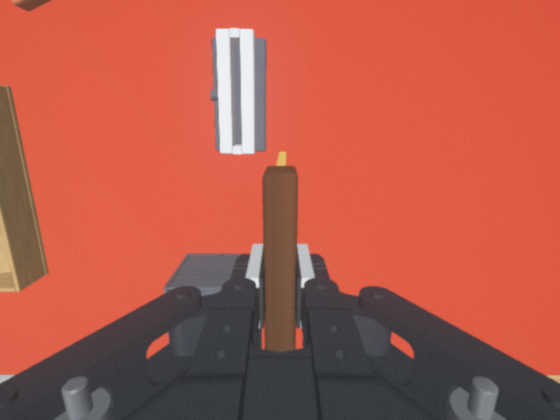

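Run:
```python
from h import *
D=np.load("w2.npy",allow_pickle=True).item();s,w=D["s"],D["w"];im=w["img"].astype(int)
m=(im.min(2)>150);k=np.zeros(m.shape,bool);k[20:165,205:275]=m[20:165,205:275];k=cv2.morphologyEx(k.astype(np.uint8),cv2.MORPH_CLOSE,np.ones((15,15)))
print("holder top",planerect(w,s,k,44))
# slot: dark gap
m=(im.max(2)<150);k=np.zeros(m.shape,np.uint8);k[37:146,228:243]=m[37:146,228:243];k=cv2.morphologyEx(k,cv2.MORPH_OPEN,np.ones((3,3)));print("slot",planerect(w,s,k,44),k.sum())
# strip in hand
m=(im[:,:,0]<110)&(im[:,:,0]>im[:,:,2]+25)&(im[:,:,1]<80);k=np.zeros(m.shape,np.uint8);k[150:360,255:310]=m[150:360,255:310]
r=np.where(k.sum(1)>8)[0];print("rows",r.min(),r.max())
for row in (168,172,176,180,200,250,300,345):
    c=np.where(k[row])[0];print(row,c.min(),c.max())
z0=s["position"][2]
for h in (12,24): print(h,p2w(w,(281,r.min()),z0+h,s)-s["position"],p2w(w,(281,r.max()),z0+h,s)-s["position"])
save("w2c.png",np.hstack([cv2.resize(w["img"][20:160,200:280],(320,560),interpolation=2),cv2.resize(w["img"][145:215,250:310],(480,560),interpolation=2)]))
```

```text
holder top [521.9 352.  124.8  39.2  89.5]
slot [522.  350.6 103.8   8.4  89.4] 845
rows 321 350Traceback (most recent call last):
  File "<stdin>", line 11, in <module>
    return umr_minimum(a, axis, None, out, keepdims, initial, where)
ValueError: zero-size array to reduction operation minimum which has no identity
```

Run:
```python
from h import *
D=np.load("w2.npy",allow_pickle=True).item();s,w=D["s"],D["w"];im=w["img"].astype(int)
print(im[150:186:3,281].tolist(),im[200,258:304:4].tolist(),im[345:356,281].tolist())
g=cv2.GaussianBlur(w["img"],(3,3),0).astype(int)
for row in (172,180,200,220,235):
    red=np.abs(g[row,255:310]-g[row,250]).sum(1)>120; c=np.where(red)[0]+255
    print(row,c.min(),c.max())
z0=s["position"][2]
for row in (167,350):
  for h in (12,24): print(row,h,(p2w(w,(281,row),z0+h,s)-s["position"]).round(1))
Rm=R.from_quat(s["ee_rot"]).as_matrix();print(Rm.round(3))
print("TCPpx",w2p(w,[s["position"],s["position"]-Rm[:,2]*19],s))
```

```text
[[225, 104, 78], [229, 189, 107], [227, 190, 107], [227, 187, 104], [227, 189, 105], [199, 155, 92], [114, 77, 59], [116, 77, 59], [125, 84, 64], [124, 84, 63], [127, 86, 63], [125, 86, 64]] [[226, 99, 75], [175, 81, 63], [117, 78, 59], [119, 79, 59], [120, 82, 61], [121, 82, 62], [125, 88, 65], [127, 87, 64], [130, 89, 65], [123, 83, 61], [208, 88, 64], [226, 98, 75]] [[113, 81, 59], [116, 83, 65], [113, 81, 59], [114, 83, 64], [110, 77, 60], [114, 83, 63], [100, 72, 59], [76, 68, 67], [61, 59, 62], [59, 60, 64], [57, 59, 63]]
172 265 295
180 263 296
200 263 296
220 264 295
235 264 295
167 12 [ -0.  -47.8  12. ]
167 24 [  0.1 -49.4  24. ]
350 12 [-0.7 44.  12. ]
350 24 [-0.5 34.1 24. ]
[[ 0.006 -1.    -0.005]
 [-1.    -0.006 -0.012]
 [ 0.011  0.005 -1.   ]]
TCPpx [[280.07505146 258.85744988]
 [280.15992453 277.34885309]]
```

Call:
servo_tool:
  turn:
    - [0.012,-0.005,-0.015]
    - [0,0,0]
    - [0,0,0]
    - [0,0,0]
    - [0,0,0]
  dp:
    - [0.02,-0.03,0]
    - [0.02,-0.04,-0.01]
    - [0.006,-0.024,-0.04]
    - [0,0,-0.04]
    - [0,0,0]
  fingers: [0,0,0,0,0]

```text
clock: 7.8
position: [523.9, 350.4, 158.3]
ee_rot: [-0.704, 0.71, 0.0, 0.004]
contact_force: [0.8, 0.8, -2.0]
gripper_width: 12.8
```

Run:
```python
from h import *
s=read_state();print(s["position"],R.from_quat(s["ee_rot"]).as_matrix().round(3).tolist(),s["contact_force"])
```

```text
[523.88357324 350.42131144 158.31236858] [[-0.009, -1.0, 0.006], [-1.0, 0.009, 0.006], [-0.006, -0.006, -1.0]] [ 0.81204354  0.82947548 -2.00397795]
```

Yaw is right. Now trim the x position and tilt, and lower to just above the slot.

Call:
servo_tool:
  turn:
    - [-0.005,0.005,0]
    - [0,0,0]
    - [0,0,0]
    - [0,0,0]
    - [0,0,0]
  dp:
    - [-0.002,0.001,-0.015]
    - [0,0,-0.01]
    - [0,0,0]
    - [0,0,0]
    - [0,0,0]
  fingers: [0,0,0,0,0]

```text
clock: 8.43
position: [524.0, 355.0, 137.5]
ee_rot: [-0.705, 0.709, -0.0, 0.006]
contact_force: [-0.2, -0.6, -2.2]
gripper_width: 13.2
```

Run:
```python
from h import *
s=read_state();w=get_image("wrist");d=get_image("side");c=get_image("scene");print(s["position"],R.from_quat(s["ee_rot"]).as_matrix().round(3).tolist(),s["contact_force"])
a=cv2.resize(w["img"][100:310,190:370],(480,560),interpolation=2)
b=cv2.resize(d["img"][100:210,200:280],(320,440),interpolation=2);b=np.vstack([b,np.zeros((120,320,3),np.uint8)])
save("w3.png",np.hstack([a,b]))
```

```text
[523.96534982 354.99558416 137.50112377] [[-0.006, -1.0, 0.008], [-1.0, 0.006, 0.007], [-0.007, -0.008, -1.0]] [-0.23546576 -0.57030946 -2.16380837]
```

View pics/w3.png

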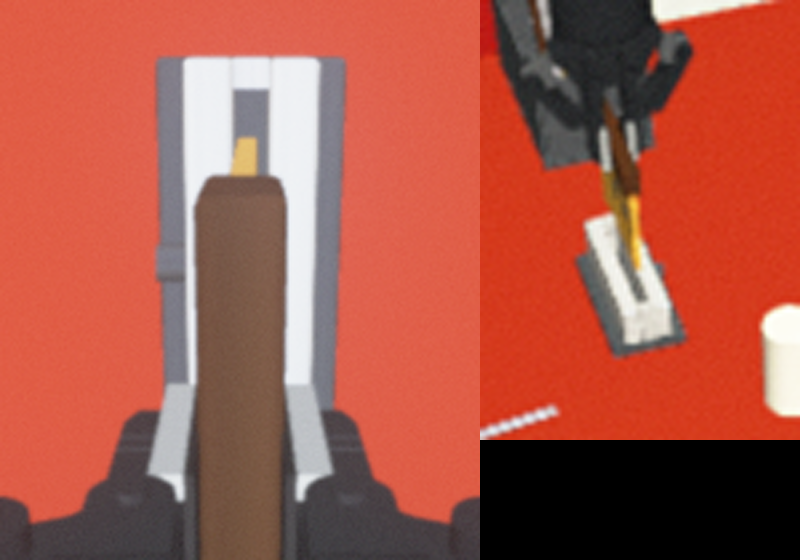

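Call:
servo_tool:
  turn:
    - [-0.007,0.008,-0.003]
    - [0,0,0]
    - [0,0,0]
    - [0,0,0]
    - [0,0,0]
  dp:
    - [-0.002,-0.004,0]
    - [0,0,0]
    - [0,0,0]
    - [0,0,0]
    - [0,0,0]
  fingers: [0,0,0,0,0]

```text
clock: 9.2
position: [521.9, 350.4, 137.5]
ee_rot: [-0.703, 0.711, 0.0, -0.0]
contact_force: [0.3, -0.7, -2.7]
gripper_width: 12.7
```

Run:
```python
from h import *
s=read_state();print(s["position"],R.from_quat(s["ee_rot"]).as_matrix().round(3).tolist(),s["contact_force"])
w=get_image("wrist");np.save("w4.npy",{"s":s,"w":w},allow_pickle=True)
im=w["img"].astype(int)
m=(im[:,:,0]>180)&(im[:,:,1]>130)&(im[:,:,2]<140);k=np.zeros(m.shape,np.uint8);k[120:185,250:310]=m[120:185,250:310]
rows=np.where(k.sum(1)>4)[0];print(rows.min(),rows.max())
for r in rows[:8:2]: c=np.where(k[r])[0];print(r,c.min(),c.max())
for r in range(130,150,4):
    l=im[r,255:315];dk=np.where(l.max(1)<140)[0]+255;print(r,dk.min() if len(dk) else None,dk.max() if len(dk) else None)
```

```text
[521.85986336 350.37324676 137.5432022 ] [[-0.01, -1.0, -0.0], [-1.0, 0.01, -0.0], [0.0, 0.0, -1.0]] [ 0.32812158 -0.74942357 -2.69681997]
127 165
127 276 295
153 279 285
155 278 285
157 278 285
130 307 313
134 307 314
138 307 313
142 275 313
146 275 313
```

Call:
servo_tool:
  turn:
    - [0,0,0]
    - [0,0,0]
    - [0,0,0]
    - [0,0,0]
    - [0,0,0]
  dp:
    - [0,0,-0.015]
    - [0,0,-0.012]
    - [0,0,-0.01]
    - [0,0,-0.008]
    - [0,0,0]
  fingers: [0,0,0,0,0]

```text
clock: 9.88
position: [521.3, 349.9, 87.9]
ee_rot: [-0.703, 0.711, 0.0, -0.001]
contact_force: [0.4, 0.9, -2.9]
gripper_width: 12.9
```

Call:
servo_tool:
  turn:
    - [0,0,0]
    - [0,0,0]
    - [0,0,0]
    - [0,0,0]
    - [0,0,0]
  dp:
    - [0,0,-0.004]
    - [0,0,-0.004]
    - [0,0,-0.003]
    - [0,0,0]
    - [0,0,0]
  fingers: [0,0,0,0,0]

```text
clock: 10.5
position: [522.5, 351.3, 82.6]
ee_rot: [-0.704, 0.71, -0.001, 0.001]
contact_force: [-0.9, 0.8, -2.2]
gripper_width: 12.8
```

Call:
servo_tool:
  turn:
    - [0,0,0]
    - [0,0,0]
    - [0,0,0]
    - [0,0,0]
    - [0,0,0]
  dp:
    - [0,0,-0.004]
    - [0,0,-0.004]
    - [0,0,-0.003]
    - [0,0,0]
    - [0,0,0]
  fingers: [0,0,0,0,0]

```text
clock: 11.12
position: [523.3, 352.6, 81.9]
ee_rot: [-0.706, 0.709, -0.002, 0.003]
contact_force: [0.3, 0.8, -0.8]
gripper_width: 13.2
```

Call:
servo_tool:
  turn:
    - [0,0,0]
    - [0,0,0]
    - [0,0,0]
    - [0,0,0]
    - [0,0,0]
  dp:
    - [-0.001,-0.001,-0.003]
    - [0,0,0]
    - [0,0,0]
    - [0,0,0.03]
    - [0,0,0.03]
  fingers: [0,0.035,0.04,0.04,0.04]

```text
clock: 11.75
position: [522.9, 352.0, 138.3]
ee_rot: [-0.706, 0.708, -0.003, 0.002]
contact_force: [0.5, -0.3, 0.3]
gripper_width: 39.6
```

Call:
servo_tool:
  turn:
    - [0,0,0]
    - [0,0,0]
    - [0,0,0]
    - [0,0,0]
    - [0,0,0]
  dp:
    - [0,0,0.05]
    - [0,0.03,0.06]
    - [0,0.04,0.02]
    - [0,0,0]
    - [0,0,0]
  fingers: [0.08,0.08,0.08,0.08,0.08]

```text
clock: 12.38
position: [523.4, 421.0, 269.3]
ee_rot: [-0.705, 0.709, -0.003, 0.002]
contact_force: [-0.6, -0.7, 0.5]
gripper_width: 80.2
```

Run:
```python
from h import *
s=read_state();w=get_image("wrist");np.save("w5.npy",{"s":s,"w":w},allow_pickle=True);print(s["position"],s["clock"],s["contact_force"])
d=get_image("side")
im=w["img"].astype(int)
for r in regions_of("pattern_plate","wrist")[:2]+regions_of("holder_slot","wrist")[:2]: print(r["score"],np.round(r["box"]))
m=(im[:,:,0]<145)&(im[:,:,1]<100)&(im[:,:,0]>im[:,:,2]+30);m=cv2.morphologyEx(m.astype(np.uint8),cv2.MORPH_OPEN,np.ones((3,3)));print("strip@106",planerect(w,s,m,106))
m=((im.min(2)>150)).astype(np.uint8);m[250:]=0;m=cv2.morphologyEx(m,cv2.MORPH_CLOSE,np.ones((31,31)));print("holder@44",planerect(w,s,m,44))
a=cv2.resize(w["img"],(450,338));b=cv2.resize(d["img"][130:210,200:280],(338,338),interpolation=2);save("w5.png",np.hstack([a,b]))
```

```text
[523.44783036 420.96743229 269.31379808] 12.375 [-0.60110217 -0.71709581  0.54283529]
0.63 [270.  65.  19. 108.]
0.64 [258.  60.  49. 112.]
strip@106 [736.5 442.  194.8  22.4 -89.9]
holder@44 [521.9 350.9 123.5  39.   89.3]
```

View pics/w5.png

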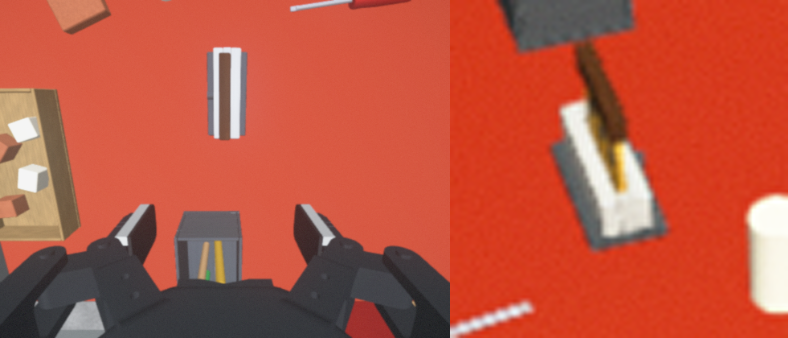

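Run:
```python
from h import *
D=np.load("w5.npy",allow_pickle=True).item();s,w=D["s"],D["w"];im=w["img"].astype(int)
m=(im[:,:,0]<145)&(im[:,:,1]<100)&(im[:,:,0]>im[:,:,2]+20);k=np.zeros(m.shape,np.uint8);k[55:185,258:305]=m[55:185,258:305];k=cv2.morphologyEx(k,cv2.MORPH_OPEN,np.ones((3,3)))
for z in(100,106,112):print(z,planerect(w,s,k,z))
```

```text
100 [524.8 356.1  99.1  11.5  90. ]
106 [524.8 356.   97.2  11.3  90. ]
112 [524.8 356.   95.3  11.1  90. ]
```

Call:
servo_tool:
  turn:
    - [0,0,0]
    - [0,0,0]
    - [0,0,0]
    - [0,0,0]
    - [0,0,0]
  dp:
    - [0,-0.06,0]
    - [0,-0.06,0]
    - [0,-0.06,0]
    - [0,-0.06,0]
    - [0,-0.06,0]
  fingers: [0.07,0.07,0.07,0.07,0.07]

```text
clock: 13.2
position: [521.2, 112.3, 264.9]
ee_rot: [-0.706, 0.708, -0.003, -0.002]
contact_force: [0.1, -1.3, 0.6]
gripper_width: 70.0
```

Call:
servo_tool:
  turn:
    - [0,0,0]
    - [0,0,0]
    - [0,0,0]
    - [0,0,0]
    - [0,0,0]
  dp:
    - [0.01,-0.035,0.005]
    - [0,0,0]
    - [0,0,0]
    - [0,0,0]
    - [0,0,0]
  fingers: [0.07,0.07,0.07,0.07,0.07]

```text
clock: 13.82
position: [529.0, 72.6, 269.0]
ee_rot: [-0.704, 0.71, -0.003, -0.003]
contact_force: [0.8, -0.6, 0.3]
gripper_width: 69.9
```

Run:
```python
from h import *
s=read_state();w=get_image("wrist");np.save("w6.npy",{"s":s,"w":w},allow_pickle=True);print(s["position"],s["clock"],s["contact_force"])
for q in ("vise","vise_jaw","crank"):
  for r in regions_of(q,"wrist")[:2]: print(q,r["score"],np.round(r["box"]))
save("w6.png",w["img"])
```

```text
[529.03532677  72.58495898 268.9890401 ] 13.825 [ 0.80041043 -0.57485473  0.34331607]
vise 0.89 [ 93.  63. 270. 111.]
vise 0.45 [176.  70. 126.  93.]
vise_jaw 0.97 [175.  70.  91.  94.]
crank 0.85 [275. 107.  89.  51.]
```

View pics/w6.png

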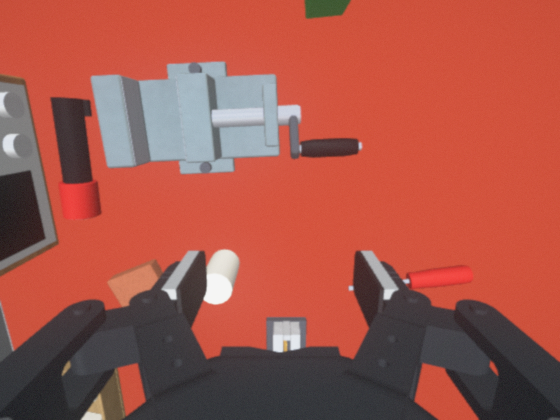

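Run:
```python
from h import *
D=np.load("w6.npy",allow_pickle=True).item();s,w=D["s"],D["w"];im=w["img"]
hsv=cv2.cvtColor(im,cv2.COLOR_RGB2HSV)
g=cv2.GaussianBlur(im,(3,3),0).astype(int)
for r in (90,105,140,150):
    l=g[r,85:290];d=np.abs(l[2:]-l[:-2]).sum(1);pk=[(i+86,int(d[i]),l[i+1+2].tolist()) for i in range(1,len(d)-1) if d[i]>30 and d[i]>=d[i-1] and d[i]>d[i+1]];print(r,pk)
c=cv2.resize(im[60:180,85:245],(800,600),interpolation=cv2.INTER_CUBIC);save("w6c.png",c)
```

```text
90 [(92, 153, [160, 166, 175]), (123, 83, [116, 114, 119]), (140, 126, [158, 174, 184]), (176, 31, [169, 183, 194]), (207, 129, [102, 108, 110]), (215, 132, [152, 168, 177]), (261, 32, [157, 170, 178]), (264, 42, [169, 185, 196]), (276, 155, [204, 91, 77])]
105 [(90, 125, [199, 83, 65]), (95, 155, [162, 173, 181]), (122, 34, [147, 157, 163]), (126, 100, [114, 112, 118]), (142, 126, [158, 175, 186]), (209, 134, [98, 106, 108]), (217, 132, [155, 173, 182]), (265, 35, [165, 181, 192]), (277, 75, [202, 142, 139])]
140 [(87, 135, [200, 83, 66]), (102, 155, [161, 174, 184]), (128, 41, [146, 155, 161]), (132, 88, [112, 112, 117]), (147, 129, [159, 177, 188]), (212, 137, [102, 107, 110]), (220, 144, [160, 177, 187]), (279, 144, [207, 90, 72])]
150 [(88, 134, [196, 81, 65]), (104, 152, [162, 176, 185]), (133, 89, [114, 112, 117]), (149, 134, [161, 178, 189]), (213, 134, [103, 107, 109]), (221, 149, [160, 177, 187]), (279, 154, [206, 90, 74])]
```

View pics/w6c.png

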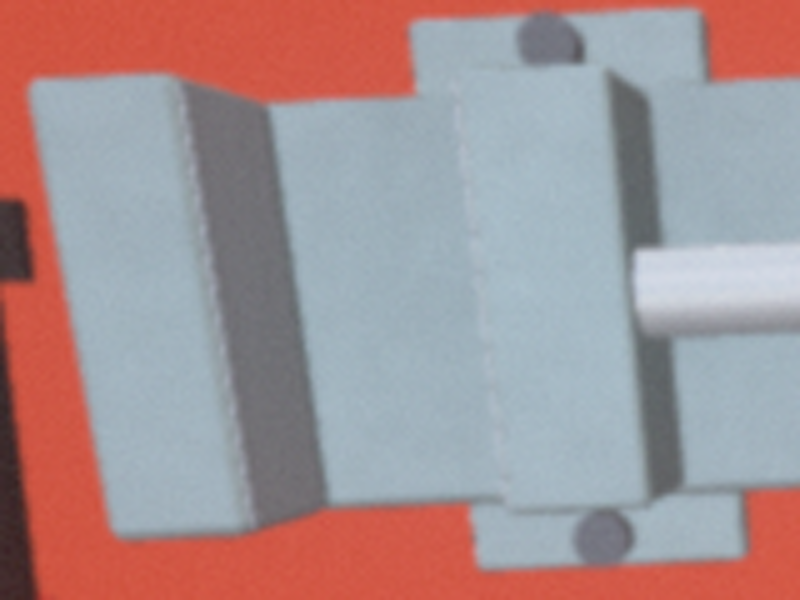

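Run:
```python
from h import *
D=np.load("w6.npy",allow_pickle=True).item();s,w=D["s"],D["w"]
P=lambda u,v,z:p2w(w,(85+u/5,60+v/5),z,s)[:2]
B,C=P(178,76,90),P(252,527,90);A,Dd=P(30,85,90),P(115,537,90)
E,F=P(458,72,90),P(507,508,90);G,H=P(608,68,90),P(650,500,90);I,J=P(268,103,45),P(325,502,45)
L=np.linalg.norm
print("A B C D",A,B,C,Dd,"E F G H",E,F,G,H,"I J",I,J)
print("len BC,EF,IJ",L(B-C),L(E-F),L(I-J),"thick",L(A-B),L(Dd-C),L(E-G))
for n,a,b in(("BC",B,C),("EF",E,F),("AD",A,Dd),("GH",G,H),("IJ",I,J)): v=b-a;print(n,np.degrees(np.arctan2(v[1],v[0])))
yd=((C-B)/L(C-B)+(F-E)/L(F-E)+(Dd-A)/L(Dd-A)+(H-G)/L(H-G));yd/=L(yd)
xd=np.array([yd[1],-yd[0]]);mid=(B+C)/2;print("yaw",np.arctan2(xd[1],xd[0]),"facemid",mid,"gap",(mid-(E+F)/2)@xd,"bottom face",((I+J)/2-mid)@xd)
O=mid-65*xd;print("origin",O,"jaw mid y",((E+F)/2-O)@yd, "block target",O+49*xd,"crank axis pt@-148",O-148*xd,xd,yd)
# handle px
for r in regions_of("crank","wrist")[:1]: pass
g=65-0
hp=np.array([p2w(w,(329,148),z,s)[:2] for z in(60,75,90,110)]);print([((h-O)@xd,(h-O)@yd) for h in hp])
```

```text
A B C D [710.17305325 -36.7949178 ] [681.41683615 -38.20593383] [678.32338196  48.72524118] [707.00922544  50.59049842] E F G H [627.43661341 -38.54069755] [625.16442978  45.18943554] [598.5154506  -39.05176503] [595.52677321  43.76099334] I J [683.61101858 -38.729706  ] [681.22337097  48.89360147]
len BC,EF,IJ 86.98619802722753 83.760957523955 87.65583194335073 thick 28.790814306443547 28.746422398355012 28.92567801723151
BC 92.03801584435851
EF 91.55445339633923
AD 92.07351345431871
GH 92.06688339028179
IJ 91.56086651763331
yaw 0.0337410040925171 facemid [679.87010905   5.25965367] gap 53.604383117181726 bottom face 2.5396411482297205
origin [614.90710534   3.06690452] jaw mid y -0.12703443315357774 block target [663.87921583   4.71990003] crank axis pt@-148 [466.99134305  -1.92581663] [0.99943083 0.0337346 ] [-0.0337346   0.99943083]
[(np.float64(-140.14445321282506), np.float64(36.52027075334096)), (np.float64(-137.83627496647733), np.float64(35.22692733606234)), (np.float64(-135.52809672012955), np.float64(33.933583918783725)), (np.float64(-132.45052572499924), np.float64(32.209126029078895))]
```

Call:
servo_tool:
  turn:
    - [0,0,0.05]
    - [0,0,0.05]
    - [0,0,0]
    - [0,0,0]
    - [0,0,0]
  dp:
    - [0,-0.06,0]
    - [0,-0.06,0]
    - [0,-0.06,0]
    - [0,-0.06,0]
    - [0.004,-0.025,-0.02]
  fingers: [0.058,0.058,0.058,0.058,0.058]

```text
clock: 14.7
position: [534.6, -197.4, 251.0]
ee_rot: [0.743, -0.67, 0.005, 0.001]
contact_force: [0.5, 0.3, -0.0]
gripper_width: 58.0
```

Call:
servo_tool:
  turn:
    - [0,0,0]
    - [0,0,0]
    - [0,0,0]
    - [0,0,0]
    - [0,0,0]
  dp:
    - [0,0,-0.04]
    - [0,0,-0.03]
    - [0,0,-0.03]
    - [0,0,0]
    - [0,0,0]
  fingers: [0.058,0.058,0.058,0.058,0.058]

```text
clock: 15.32
position: [534.8, -200.5, 148.1]
ee_rot: [0.741, -0.671, 0.006, 0.001]
contact_force: [-0.7, 0.1, 0.1]
gripper_width: 57.7
```

Run:
```python
from h import *
s=read_state();print(s["position"],R.from_quat(s["ee_rot"]).as_matrix().round(3).tolist())
w=get_image("wrist");im=w["img"].astype(int);P=np.array([[535.2+a*np.cos(.096)-b*np.sin(.096),-201.2+a*np.sin(.096)+b*np.cos(.096),90] for a,b in((-15,-22),(15,-22),(15,22),(-15,22))])
q=w2p(w,P,s);print(q)
o=w["img"].copy();cv2.polylines(o,[q.round().astype(int)],True,(0,0,255));save("w7.png",o)
```

```text
[ 534.7890229  -200.50974391  148.14354093] [[0.099, -0.995, 0.007], [-0.995, -0.099, -0.01], [0.01, -0.006, -1.0]]
[[302.8149053  190.39473482]
 [257.56230308 190.17361315]
 [258.47673261 251.74847238]
 [301.35954189 251.99416811]]
```

View pics/w7.png

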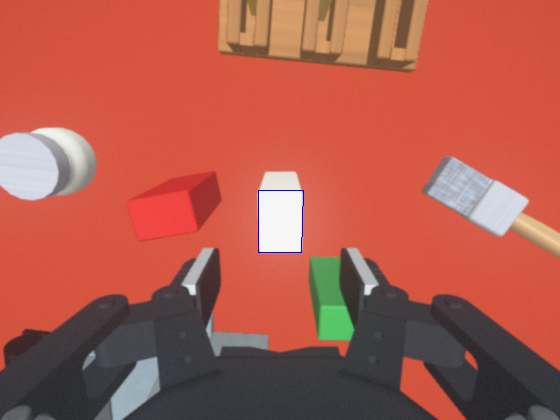

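Call:
servo_tool:
  turn:
    - [0.01,0.007,0]
    - [0,0,0]
    - [0,0,0]
    - [0,0,0]
    - [0,0,0]
  dp:
    - [0,-0.001,-0.03]
    - [0,0,-0.03]
    - [0,0,-0.02]
    - [0,0,-0.002]
    - [0,0,0]
  fingers: [0.058,0.058,0.058,0.058,0.058]

```text
clock: 16.0
position: [541.0, -201.8, 72.9]
ee_rot: [0.742, -0.67, 0.007, -0.005]
contact_force: [-0.4, -0.4, -0.1]
gripper_width: 58.1
```

Call:
servo_tool:
  turn:
    - [0.002,0.017,0]
    - [0,0,0]
    - [0,0,0]
    - [0,0,0]
    - [0,0,0]
  dp:
    - [-0.006,0,-0.008]
    - [0,0,-0.007]
    - [0,0,0]
    - [0,0,0]
    - [0,0,0]
  fingers: [0.058,0.058,0.058,0.058,0.058]

```text
clock: 16.62
position: [536.2, -202.0, 59.6]
ee_rot: [0.742, -0.67, 0.002, -0.001]
contact_force: [-0.2, 0.4, 0.7]
gripper_width: 58.0
```

Call:
servo_tool:
  turn:
    - [0,0,0]
    - [0,0,0]
    - [0,0,0]
    - [0,0,0]
    - [0,0,0]
  dp:
    - [-0.001,0,-0.003]
    - [0,0,0]
    - [0,0,0]
    - [0,0,0]
    - [0,0,0]
  fingers: [0.058,0,0,0,0]

```text
clock: 17.25
position: [535.5, -202.1, 56.9]
ee_rot: [0.742, -0.67, 0.002, -0.001]
contact_force: [0.1, 0.6, -0.7]
gripper_width: 29.2
```

Call:
servo_tool:
  turn:
    - [0,0,0]
    - [0,0,0]
    - [0,0,0]
    - [0,0,0]
    - [0,0,0]
  dp:
    - [0,0,0]
    - [0,0,0.03]
    - [0,0,0.05]
    - [0,0,0.05]
    - [0,0,0.03]
  fingers: [0,0,0,0,0]

```text
clock: 17.88
position: [528.7, -200.3, 212.9]
ee_rot: [0.741, -0.671, -0.007, 0.003]
contact_force: [-0.5, -0.9, -4.6]
gripper_width: 29.4
```

Run:
```python
from h import *
s=read_state();print(s["position"],R.from_quat(s["ee_rot"]).as_matrix().round(3).tolist(),s["contact_force"])
```

```text
[ 528.65718627 -200.258212    212.87563861] [[0.099, -0.995, -0.014], [-0.995, -0.099, 0.005], [-0.006, 0.013, -1.0]] [-0.52869526 -0.91223795 -4.59278012]
```

Call:
servo_tool:
  turn:
    - [-0.005,-0.014,-0.065]
    - [0,0,0]
    - [0,0,0]
    - [0,0,0]
    - [0,0,0]
  dp:
    - [0.03,0.05,0]
    - [0.03,0.05,0]
    - [0.03,0.05,0]
    - [0.03,0.045,0]
    - [0.01,0.005,0]
  fingers: [0,0,0,0,0]

```text
clock: 18.5
position: [657.6, 5.6, 209.4]
ee_rot: [0.716, -0.698, -0.003, 0.001]
contact_force: [-0.1, 0.4, -4.9]
gripper_width: 29.5
```

Call:
servo_tool:
  turn:
    - [0,0,0]
    - [0,0,0]
    - [0,0,0]
    - [0,0,0]
    - [0,0,0]
  dp:
    - [0,0,-0.01]
    - [0,0,0]
    - [0,0,0]
    - [0,0,0]
    - [0,0,0]
  fingers: [0,0,0,0,0]

```text
clock: 19.12
position: [654.2, 2.4, 196.0]
ee_rot: [0.715, -0.699, -0.006, 0.004]
contact_force: [-0.2, 0.3, -4.2]
gripper_width: 29.0
```

Run:
```python
from h import *
s=read_state();print(s["position"],R.from_quat(s["ee_rot"]).as_matrix().round(3).tolist(),s["contact_force"])
```

```text
[654.22574668   2.3953952  195.96648821] [[0.022, -1.0, -0.013], [-1.0, -0.022, 0.003], [-0.003, 0.013, -1.0]] [-0.2400258   0.33262345 -4.24854808]
```

Call:
servo_tool:
  turn:
    - [-0.003,-0.013,0.012]
    - [0,0,0]
    - [0,0,0]
    - [0,0,0]
    - [0,0,0]
  dp:
    - [0.007,0.002,-0.02]
    - [0,0,-0.01]
    - [0,0,0]
    - [0,0,0]
    - [0,0,0]
  fingers: [0,0,0,0,0]

```text
clock: 19.75
position: [662.1, 3.5, 168.5]
ee_rot: [0.719, -0.695, 0.002, -0.002]
contact_force: [-0.4, -0.2, -4.6]
gripper_width: 29.3
```

Run:
```python
from h import *
s=read_state();print(s["position"],R.from_quat(s["ee_rot"]).as_matrix().round(3).tolist(),s["contact_force"])
w=get_image("wrist");d=get_image("side");c=get_image("scene")
a=cv2.resize(w["img"],(420,315));b=cv2.resize(d["img"][170:280,230:350],(380,348),interpolation=2);e=cv2.resize(c["img"][140:280,220:320],(250,350),interpolation=2)
H=350;pad=lambda x:np.vstack([x,np.zeros((H-x.shape[0],x.shape[1],3),np.uint8)])
save("w8.png",np.hstack([pad(a),pad(b)]))
```

```text
[662.06958066   3.5004074  168.46010069] [[0.033, -0.999, 0.005], [-0.999, -0.033, -0.0], [0.0, -0.005, -1.0]] [-0.41938619 -0.16730375 -4.56153597]
```

View pics/w8.png

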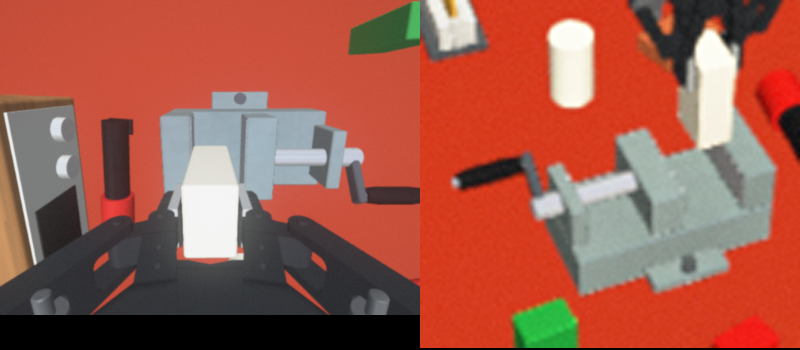

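Call:
servo_tool:
  turn:
    - [0,0.005,0]
    - [0,0,0]
    - [0,0,0]
    - [0,0,0]
    - [0,0,0]
  dp:
    - [-0.006,0.001,-0.01]
    - [0,0,-0.01]
    - [0,0,0]
    - [0,0,0]
    - [0,0,0]
  fingers: [0,0,0,0,0]

```text
clock: 20.52
position: [655.3, 4.7, 146.5]
ee_rot: [0.719, -0.695, -0.001, 0.001]
contact_force: [0.3, -0.1, -3.2]
gripper_width: 28.9
```

Run:
```python
from h import *
s=read_state();print(s["position"],R.from_quat(s["ee_rot"]).as_matrix().round(3).tolist(),s["contact_force"])
w=get_image("wrist");np.save("w9.npy",{"s":s,"w":w},allow_pickle=True)
save("w9.png",cv2.resize(w["img"][130:230,190:380],(760,400),interpolation=2))
```

```text
[655.28262645   4.65066217 146.49761384] [[0.033, -0.999, -0.002], [-0.999, -0.033, -0.0], [0.0, 0.002, -1.0]] [ 0.30563432 -0.13048073 -3.20050107]
```

View pics/w9.png

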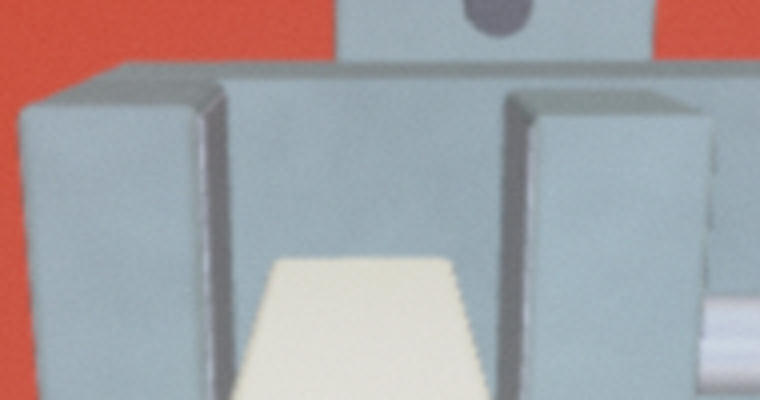

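Call:
servo_tool:
  turn:
    - [0,-0.002,0]
    - [0,0,0]
    - [0,0,0]
    - [0,0,0]
    - [0,0,0]
  dp:
    - [0.006,0,-0.008]
    - [0,0,-0.01]
    - [0,0,-0.008]
    - [0,0,-0.002]
    - [0,0,0]
  fingers: [0,0,0,0,0]

```text
clock: 21.2
position: [661.7, 4.6, 116.1]
ee_rot: [0.719, -0.695, 0.0, 0.0]
contact_force: [-0.2, -0.2, -4.2]
gripper_width: 29.2
```

Call:
servo_tool:
  turn:
    - [0,0,0]
    - [0,0,0]
    - [0,0,0]
    - [0,0,0]
    - [0,0,0]
  dp:
    - [0,0,-0.005]
    - [0,0,-0.004]
    - [0,0,-0.002]
    - [0,0,0]
    - [0,0,0]
  fingers: [0,0,0,0,0]

```text
clock: 21.82
position: [662.1, 4.6, 105.1]
ee_rot: [0.719, -0.695, 0.001, -0.0]
contact_force: [0.4, 0.1, -3.4]
gripper_width: 29.4
```

Call:
servo_tool:
  turn:
    - [0,0,0]
    - [0,0,0]
    - [0,0,0]
    - [0,0,0]
    - [0,0,0]
  dp:
    - [0,0,-0.002]
    - [0,0,-0.002]
    - [0,0,-0.001]
    - [0,0,0]
    - [0,0,0]
  fingers: [0,0,0,0,0]

```text
clock: 22.45
position: [662.5, 4.7, 101.9]
ee_rot: [0.719, -0.695, 0.001, -0.001]
contact_force: [-0.7, -0.2, -0.8]
gripper_width: 29.1
```

Call:
servo_tool:
  turn:
    - [0,0,0]
    - [0,0,0]
    - [0,0,0]
    - [0,0,0]
    - [0,0,0]
  dp:
    - [0,0,0]
    - [0,0,0]
    - [0,0,0.03]
    - [0,0,0.05]
    - [0,0,0.05]
  fingers: [0.05,0.05,0.05,0.05,0.05]

```text
clock: 23.08
position: [662.1, 4.1, 231.8]
ee_rot: [0.719, -0.695, 0.0, 0.001]
contact_force: [0.9, -0.5, 0.3]
gripper_width: 50.2
```

Call:
servo_tool:
  turn:
    - [0,0,-0.18]
    - [0,0,-0.18]
    - [0,0,-0.18]
    - [0,0,-0.18]
    - [0,0,-0.18]
  dp:
    - [-0.02,0,0.03]
    - [-0.04,0,0.02]
    - [-0.05,0.005,0]
    - [-0.05,0.005,0]
    - [-0.05,0.01,0]
  fingers: [0.05,0.05,0.05,0.05,0.05]

```text
clock: 23.7
position: [453.0, 24.0, 290.5]
ee_rot: [-0.33, 0.944, -0.005, 0.006]
contact_force: [0.9, 1.7, 0.5]
gripper_width: 50.1
```

Run:
```python
from h import *
s=read_state();print(s["position"],R.from_quat(s["ee_rot"]).as_matrix().round(3).tolist(),s["joints"].round(2))
```

```text
[452.9711562   24.00156172 290.45266569] [[-0.782, -0.624, 0.014], [-0.624, 0.782, -0.006], [-0.008, -0.014, -1.0]] [ 0.42  0.04 -0.3   0.01 -1.22 -1.32]
```

Call:
servo_tool:
  turn:
    - [0.006,0.014,-0.16]
    - [0,0,-0.16]
    - [0,0,-0.16]
    - [0,0,-0.15]
    - [0,0,0]
  dp:
    - [0,0,-0.01]
    - [0,0.01,-0.01]
    - [0,0,-0.02]
    - [0,0,-0.02]
    - [0,0,0]
  fingers: [0.05,0.05,0.05,0.05,0.05]

```text
clock: 24.32
position: [451.1, 34.7, 234.4]
ee_rot: [-0.014, 1.0, -0.0, 0.007]
contact_force: [-0.7, -0.3, 0.2]
gripper_width: 49.8
```

Run:
```python
from h import *
s=read_state();print(s["position"],R.from_quat(s["ee_rot"]).as_matrix().round(3).tolist(),s["joints"].round(2))
w=get_image("wrist");np.save("w10.npy",{"s":s,"w":w},allow_pickle=True)
im=w["img"].astype(int)
for r in regions_of("crank","wrist")[:2]: print(r["score"],np.round(r["box"]))
m=(im.max(2)<70).astype(np.uint8);m[250:]=0;m=cv2.morphologyEx(m,cv2.MORPH_OPEN,np.ones((5,5)))
c,_=cv2.findContours(m,0,2)
for k in c:
    if cv2.contourArea(k)>150: print(cv2.boundingRect(k),cv2.minAreaRect(k))
sc=get_image("scene");sd=get_image("side")
a=cv2.resize(w["img"],(450,338));b=cv2.resize(sd["img"][180:280,230:350],(350,292),interpolation=2);b=np.vstack([b,np.zeros((46,350,3),np.uint8)]);save("w10.png",np.hstack([a,b]))
```

```text
[451.08441614  34.71114804 234.37364456] [[-1.0, -0.027, 0.013], [-0.027, 1.0, -0.0], [-0.013, -0.0, -1.0]] [ 0.44  0.08 -0.4   0.01 -1.08 -1.99]
0.88 [230. 190.  56.  76.]
0.75 [386. 276.  34.  25.]
```

Run:
```python
from h import *
D=np.load("w10.npy",allow_pickle=True).item();s,w=D["s"],D["w"];im=w["img"].astype(int)
O=np.array([616.5,3.07]);xd=np.array([.99943,.03373]);yd=np.array([-.03373,.99943])
for th in (4.2,4.6,5.0,5.2,5.4,5.6):
    y=-40*np.sin(th);z=75+40*np.cos(th)
    P=[[*(O+x*xd+y*yd),z] for x in(-106,-162)];print(th,w2p(w,P,s).round(1).tolist())
sub=im[185:285:6,225:300:5].max(2)
print(np.array(range(225,300,5)))
for r,l in zip(range(185,285,6),sub):print(r,l.tolist())
r=regions_of("crank","wrist")
```

```text
4.2 [[277.2, 235.7], [276.7, 186.1]]
4.6 [[281.7, 241.0], [281.4, 189.4]]
5.0 [[280.4, 247.0], [280.1, 193.2]]
5.2 [[277.3, 250.1], [276.9, 195.1]]
5.4 [[272.7, 253.0], [272.0, 196.9]]
5.6 [[266.6, 255.5], [265.5, 198.5]]
[225 230 235 240 245 250 255 260 265 270 275 280 285 290 295]
185 [226, 225, 226, 224, 226, 226, 225, 225, 226, 224, 226, 224, 225, 224, 226]
191 [225, 225, 225, 225, 225, 225, 225, 225, 226, 202, 165, 223, 226, 225, 224]
197 [226, 225, 225, 224, 224, 225, 225, 225, 196, 92, 100, 80, 224, 225, 226]
203 [224, 224, 226, 226, 225, 226, 226, 226, 154, 85, 81, 79, 222, 225, 223]
209 [226, 224, 225, 225, 224, 225, 225, 224, 127, 82, 85, 81, 223, 225, 226]
215 [225, 225, 225, 226, 225, 225, 225, 224, 148, 86, 84, 78, 223, 225, 224]
221 [225, 224, 224, 225, 224, 225, 225, 225, 146, 82, 78, 78, 223, 225, 224]
227 [225, 225, 225, 223, 225, 223, 224, 225, 153, 82, 78, 77, 224, 224, 225]
233 [224, 225, 224, 225, 224, 224, 224, 224, 158, 80, 80, 73, 217, 224, 225]
239 [116, 112, 117, 137, 142, 133, 116, 118, 98, 80, 81, 75, 150, 225, 225]
245 [112, 116, 205, 227, 216, 149, 89, 111, 111, 76, 79, 74, 144, 224, 224]
251 [73, 126, 224, 235, 137, 128, 122, 100, 89, 80, 75, 71, 161, 224, 225]
257 [71, 120, 217, 235, 231, 171, 132, 139, 137, 136, 122, 98, 138, 224, 225]
263 [67, 117, 178, 235, 231, 175, 122, 119, 116, 118, 145, 191, 161, 224, 224]
269 [64, 188, 203, 202, 206, 206, 205, 204, 204, 195, 207, 209, 161, 226, 225]
275 [64, 191, 209, 209, 213, 212, 211, 212, 208, 201, 210, 206, 161, 224, 224]
281 [63, 185, 202, 235, 235, 187, 206, 204, 205, 205, 203, 206, 166, 180, 184]
```

Call:
servo_tool:
  turn:
    - [0,0.013,0.007]
    - [0,0,0]
    - [0,0,0]
    - [0,0,0]
    - [0,0,0]
  dp:
    - [0.012,-0.003,-0.03]
    - [0.004,0,-0.04]
    - [0,0,-0.03]
    - [0,0,-0.01]
    - [0,0,0]
  fingers: [0.05,0.05,0.05,0.05,0.05]

```text
clock: 25.2
position: [472.5, 33.0, 128.0]
ee_rot: [-0.019, 1.0, 0.002, 0.007]
contact_force: [1.0, 0.1, 0.3]
gripper_width: 50.0
```

```bash
cat > t.py <<'E'
from h import *
s=read_state();M=R.from_quat(s["ee_rot"]).as_matrix();O=np.array([616.5,3.07]);xd=np.array([.99943,.03373]);yd=np.array([-.03373,.99943])
p=s["position"]-19*M[:,2];v=p[:2]-O;y,z=v@yd,p[2]-75
print("clk",s["clock"],"tcp",s["position"].round(1),"tool z",M[:2,2].round(3),"yawerr",round(np.arctan2(M[1,0],M[0,0])-np.arctan2(-xd[1],-xd[0]),3),"F",s["contact_force"].round(1),"w",s["gripper_width"].round(1))
print("vise x",round(v@xd,1),"y",round(y,1),"z",round(z,1),"r",round(np.hypot(y,z),1),"theta",round(np.arctan2(-y,z)%(2*np.pi),3))
E
python3 t.py
```

```text
Traceback (most recent call last):
  File "t.py", line 4, in <module>
    print("clk",s["clock"],"tcp",s["position"].round(1),"tool z",M[:2,2].round(3),"yawerr",round(np.arctan2(M[1,0],M[0,0])-np.arctan2(-xd[1],-xd[0]),3),"F",s["contact_force"].round(1),"w",s["gripper_width"].round(1))
                                                                                                                                                                                            ^^^^^^^^^^^^^^^^^^^^^^^^
AttributeError: 'float' object has no attribute 'round'
```

```bash
sed -i 's/s\["gripper_width"\].round(1)/round(s["gripper_width"],1)/' t.py
```

Call:
servo_tool:
  turn:
    - [0,0.014,0]
    - [0,0,0]
    - [0,0,0]
    - [0,0,0]
    - [0,0,0]
  dp:
    - [-0.005,-0.001,-0.025]
    - [0,0,-0.012]
    - [0,0,-0.004]
    - [0,0,0]
    - [0,0,0]
  fingers: [0.05,0.05,0.05,0.05,0.05]

```text
clock: 25.82
position: [472.5, 33.7, 91.8]
ee_rot: [-0.021, 1.0, 0.004, 0.007]
contact_force: [0.1, 0.6, -0.7]
gripper_width: 49.9
```

```bash
python3 t.py
```

```text
clk 25.825 tcp [472.5  33.7  91.8] tool z [0.014 0.009] yawerr 0.008 F [ 0.1  0.6 -0.7] w 49.9
vise x -143.2 y 35.3 z 35.8 r 50.3 theta 5.505
```

Call:
servo_tool:
  turn:
    - [-0.009,0.014,-0.008]
    - [0,0,0]
    - [0,0,0]
    - [0,0,0]
    - [0,0,0]
  dp:
    - [-0.005,-0.002,-0.009]
    - [0,0,-0.003]
    - [0,0,0]
    - [0,0,0]
    - [0,0,0]
  fingers: [0.05,0.05,0.05,0,0]

```text
clock: 26.45
position: [467.4, 31.0, 79.6]
ee_rot: [-0.017, 1.0, -0.001, -0.0]
contact_force: [3.0, -5.3, -3.6]
gripper_width: 15.8
```

Call:
servo_tool:
  turn:
    - [0,0,0]
    - [0,0,0]
    - [0,0,0]
    - [0,0,0]
    - [0,0,0]
  dp:
    - [0,0,0]
    - [0,0,0]
    - [0,0,0]
    - [0,0,0]
    - [0,0,0]
  fingers: [0,0,0,0,0]

```text
clock: 27.08
position: [467.4, 30.7, 79.5]
ee_rot: [-0.017, 1.0, -0.001, -0.001]
contact_force: [0.8, -1.1, -0.8]
gripper_width: 16.1
```

```bash
python3 t.py
```

```text
clk 27.075 tcp [467.4  30.7  79.5] tool z [-0.001 -0.003] yawerr 0.001 F [ 0.8 -1.1 -0.8] w 16.1
vise x -148.1 y 32.7 z 23.5 r 40.3 theta 5.336
```

Call:
servo_tool:
  turn:
    - [0,0,0]
    - [0,0,0]
    - [0,0,0]
    - [0,0,0]
    - [0,0,0]
  dp:
    - [0.0004,-0.012,0.0107]
    - [0.0005,-0.0149,0.0054]
    - [0.0005,-0.0159,-0.0009]
    - [0.0005,-0.0143,-0.0069]
    - [0.0004,-0.0105,-0.012]
  fingers: [0,0,0,0,0]

```text
clock: 27.7
position: [469.7, -33.4, 83.8]
ee_rot: [-0.021, 1.0, 0.002, 0.001]
contact_force: [-3.5, -4.4, 11.7]
gripper_width: 15.9
```

```bash
python3 t.py
```

```text
clk 27.7 tcp [469.7 -33.4  83.8] tool z [0.002 0.003] yawerr 0.008 F [-3.5 -4.4 11.7] w 15.9
vise x -148.0 y -31.5 z 27.8 r 42.0 theta 0.848
```

Call:
servo_tool:
  turn:
    - [0,0,-0.008]
    - [0,0,0]
    - [0,0,0]
    - [0,0,0]
    - [0,0,0]
  dp:
    - [0.0002,-0.0068,-0.015]
    - [0,-0.002,-0.0158]
    - [-0.0001,0.0044,-0.0153]
    - [-0.0003,0.0099,-0.0124]
    - [-0.0005,0.014,-0.0075]
  fingers: [0,0,0,0,0]

```text
clock: 28.32
position: [469.2, -16.9, 20.8]
ee_rot: [-0.016, 1.0, 0.001, 0.002]
contact_force: [1.7, -5.8, 0.4]
gripper_width: 16.0
```

```bash
python3 t.py
```

```text
clk 28.325 tcp [469.2 -16.9  20.8] tool z [0.004 0.001] yawerr -0.002 F [ 1.7 -5.8  0.4] w 16.0
vise x -148.0 y -15.0 z -35.2 r 38.3 theta 2.739
```

Call:
servo_tool:
  turn:
    - [0,0,0]
    - [0,0,0]
    - [0,0,0]
    - [0,0,0]
    - [0,0,0]
  dp:
    - [-0.0005,0.0156,-0.003]
    - [-0.0005,0.0156,0.0033]
    - [-0.0004,0.013,0.009]
    - [-0.0003,0.0085,0.0135]
    - [-0.0001,0.0026,0.0157]
  fingers: [0,0,0,0,0]

```text
clock: 28.95
position: [467.1, 37.1, 58.8]
ee_rot: [-0.016, 1.0, -0.002, 0.0]
contact_force: [5.5, -7.5, -7.6]
gripper_width: 15.9
```

```bash
python3 t.py
```

```text
clk 28.95 tcp [467.1  37.1  58.8] tool z [ 0.    -0.005] yawerr -0.001 F [ 5.5 -7.5 -7.6] w 15.9
vise x -148.1 y 39.2 z 2.8 r 39.3 theta 4.783
```

Call:
servo_tool:
  turn:
    - [0,0,0]
    - [0,0,0]
    - [0,0,0]
    - [0,0,0]
    - [0,0,0]
  dp:
    - [0.0001,-0.0026,0.0117]
    - [0.0002,-0.0059,0.0104]
    - [0.0003,-0.0087,0.0081]
    - [0.0003,-0.0105,0.005]
    - [0,0,0]
  fingers: [0,0,0,0,0]

```text
clock: 29.58
position: [468.1, 11.6, 95.7]
ee_rot: [-0.017, 1.0, 0.0, 0.001]
contact_force: [2.6, -2.3, -4.4]
gripper_width: 15.9
```

```bash
python3 t.py
```

```text
clk 29.575 tcp [468.1  11.6  95.7] tool z [0.002 0.001] yawerr -0.0 F [ 2.6 -2.3 -4.4] w 15.9
vise x -148.0 y 13.5 z 39.7 r 42.0 theta 5.955
```

Call:
servo_tool:
  turn:
    - [0,0,0]
    - [0,0,0]
    - [0,0,0]
    - [0,0,0]
    - [0,0,0]
  dp:
    - [0.0001,-0.004,0.001]
    - [0.0001,-0.004,0.0007]
    - [0.0001,-0.004,0.0003]
    - [0,0,0]
    - [0,0,0]
  fingers: [0,0,0,0,0]

```text
clock: 30.2
position: [468.6, 0.2, 98.3]
ee_rot: [-0.017, 1.0, 0.001, 0.001]
contact_force: [-0.7, 2.6, -2.5]
gripper_width: 15.8
```

```bash
python3 t.py
```

```text
clk 30.2 tcp [4.686e+02 2.000e-01 9.830e+01] tool z [0.003 0.002] yawerr 0.0 F [-0.7  2.6 -2.5] w 15.8
vise x -148.0 y 2.1 z 42.3 r 42.3 theta 6.234
```

Call:
servo_tool:
  turn:
    - [0,0,0]
    - [0,0,0]
    - [0,0,0]
    - [0,0,0]
    - [0,0,0]
  dp:
    - [0,-0.003,0]
    - [0,-0.003,-0.0003]
    - [0,-0.003,-0.0006]
    - [0,-0.003,-0.0008]
    - [0,0,0]
  fingers: [0,0,0,0,0]

```text
clock: 30.82
position: [468.9, -7.5, 98.1]
ee_rot: [-0.018, 1.0, 0.005, 0.003]
contact_force: [-1.0, 6.7, -0.9]
gripper_width: 15.9
```

```bash
python3 t.py
```

```text
clk 30.825 tcp [468.9  -7.5  98.1] tool z [0.005 0.01 ] yawerr 0.002 F [-1.   6.7 -0.9] w 15.9
vise x -148.0 y -5.8 z 42.1 r 42.5 theta 0.136
```

Call:
servo_tool:
  turn:
    - [0,0,0]
    - [0,0,0]
    - [0,0,0]
    - [0,0,0]
    - [0,0,0]
  dp:
    - [0,-0.004,-0.001]
    - [0,-0.005,-0.001]
    - [0,-0.006,-0.001]
    - [0,-0.006,-0.001]
    - [0,-0.006,-0.001]
  fingers: [0,0,0,0,0]

```text
clock: 31.45
position: [469.5, -15.6, 96.3]
ee_rot: [-0.02, 1.0, 0.019, 0.007]
contact_force: [-8.6, 33.0, 8.3]
gripper_width: 16.1
```

```bash
python3 t.py
```

```text
clk 31.45 tcp [469.5 -15.6  96.3] tool z [0.013 0.039] yawerr 0.006 F [-8.6 33.   8.3] w 16.1
vise x -147.8 y -14.4 z 40.3 r 42.8 theta 0.344
```

Call:
servo_tool:
  turn:
    - [0,0,0]
    - [0,0,0]
    - [0,0,0]
    - [0,0,0]
    - [0,0,0]
  dp:
    - [0,0,0]
    - [0,0,0]
    - [0,0,0]
    - [0,0,0]
    - [0,0,0.03]
  fingers: [0,0.05,0.05,0.05,0.05]

```text
clock: 32.08
position: [467.5, -12.6, 126.3]
ee_rot: [-0.02, 1.0, 0.021, 0.004]
contact_force: [1.4, 0.6, 0.1]
gripper_width: 50.1
```

Call:
servo_tool:
  turn:
    - [0,0,0]
    - [0,0,0]
    - [0,0,0]
    - [0,0,0]
    - [0,0,0]
  dp:
    - [0,0,0.05]
    - [-0.01,0,0.06]
    - [-0.01,0,0.06]
    - [0,0,0]
    - [0,0,0]
  fingers: [0.05,0.05,0.05,0.05,0.05]

```text
clock: 32.7
position: [446.0, -17.0, 302.5]
ee_rot: [-0.017, 1.0, 0.019, 0.005]
contact_force: [-0.3, -0.2, -0.9]
gripper_width: 50.1
```

```bash
python3 t.py
python3 - <<'E'
from h import *
s=read_state();w=get_image("wrist");np.save("w11.npy",{"s":s,"w":w},allow_pickle=True)
O=np.array([616.5,3.07]);xd=np.array([.99943,.03373]);yd=np.array([-.03373,.99943])
for q in ("seal_blank","vise_jaw","crank"):
  for r in regions_of(q,"wrist")[:3]: print(q,round(r["score"],2),np.round(r["box"]))
P=lambda pts:w2p(w,[[*(O+x*xd+y*yd),z] for x,y,z in pts],s).round(0).tolist()
print("pred block top",P([(35,-22,135),(35,22,135),(65,-22,135),(65,22,135)]),"bottom",P([(35,-22,45),(35,22,45)]),"jaw top",P([(35,-43,90),(35,43,90),(5,-43,90),(5,43,90)]))
# block front-face visible pixels
r=[x for x in regions_of("seal_blank","wrist")]
if r:
    m=r[0]["region"].astype(np.uint8);c,_=cv2.findContours(m,0,2);c=max(c,key=cv2.contourArea);print(cv2.approxPolyDP(c,3,True)[:,0].tolist())
for cam in("scene","side"):
    d=get_image(cam)
    P=lambda pts:w2p(d,[[*(O+x*xd+y*yd),z] for x,y,z in pts]).round(0)
    b=P([(x,y,z) for x in(35,65) for y in(-22,22) for z in(45,135)]);print(cam,"pred box",b.min(0),b.max(0)-b.min(0))
    for r in search_frame("seal_blank",cam)[:4]: print(r["box"],round(r["score"],2))
E
```

```text
clk 32.7 tcp [446.  -17.  302.5] tool z [0.009 0.039] yawerr 0.0 F [-0.3 -0.2 -0.9] w 50.1
vise x -171.3 y -15.0 z 246.5 r 246.9 theta 0.061
seal_blank 0.7 [274. 188.  18.  62.]
seal_blank 0.66 [109. 258.  58.  41.]
seal_blank 0.62 [160. 171.  44.  52.]
vise_jaw 0.62 [252. 254.  64.  76.]
crank 0.58 [270. 189.  22.  56.]
pred block top [[267.0, 355.0], [303.0, 354.0], [267.0, 375.0], [303.0, 374.0]] bottom [[267.0, 310.0], [297.0, 309.0]] jaw top [[251.0, 330.0], [315.0, 329.0], [251.0, 311.0], [316.0, 310.0]]
[[281, 188], [276, 200], [275, 242], [279, 248], [288, 248], [290, 194]]
scene pred box [251. 207.] [23. 40.]
[184.2, 191.0, 15.0, 40.9] 0.79
[230.8, 163.3, 12.4, 35.5] 0.75
[152.5, 234.1, 28.8, 39.3] 0.68
[253.2, 208.7, 19.3, 25.3] 0.61
side pred box [311. 196.] [18. 37.]
[259.5, 266.3, 22.9, 35.5] 0.94
[322.0, 269.0, 21.6, 36.8] 0.8
```

Call:
servo_tool:
  turn:
    - [-0.03,0.009,0]
    - [0,0,0]
    - [0,0,0]
    - [0,0,0]
    - [0,0,0]
  dp:
    - [0.05,0.005,0.01]
    - [0.05,0.005,0.01]
    - [0.05,0.005,0]
    - [0.03,0,0]
    - [0,0,0]
  fingers: [0.08,0.08,0.08,0.08,0.08]

```text
clock: 33.78
position: [631.2, -1.0, 320.3]
ee_rot: [-0.018, 1.0, 0.003, -0.002]
contact_force: [0.1, -0.5, -0.3]
gripper_width: 80.3
```

```bash
python3 t.py
python3 - <<'E'
from h import *
s=read_state();w=get_image("wrist");np.save("w12.npy",{"s":s,"w":w},allow_pickle=True);im=w["img"].astype(int)
O=np.array([616.5,3.07]);xd=np.array([.99943,.03373]);yd=np.array([-.03373,.99943])
P=lambda pts:w2p(w,[[*(O+x*xd+y*yd),z] for x,y,z in pts],s).round(0).astype(int)
t=P([(35,-22,135),(35,22,135),(65,-22,135),(65,22,135),(35,-22,90),(35,22,90),(65,-45,90),(65,45,90)]);print("pred",t.tolist())
m=(im.min(2)>170)&(im.max(2)-im.min(2)<40);m=m.astype(np.uint8)
lo=t[:6].min(0)-25;hi=t[:6].max(0)+25
k=np.zeros_like(m);k[max(lo[1],0):hi[1],lo[0]:hi[0]]=m[max(lo[1],0):hi[1],lo[0]:hi[0]]
n,l,st,ce=cv2.connectedComponentsWithStats(k)
for i in range(1,n):
    if st[i,4]>150:
        print(st[i]);c,_=cv2.findContours((l==i).astype(np.uint8),0,2);print(cv2.approxPolyDP(c[0],2.5,True)[:,0].tolist())
    
u=(t[0]+t[1])//2
print("col through block",[(r,im[r,u[0]].tolist()) for r in range(max(lo[1],0),min(hi[1],419),4)])
r=(t[0][1]+t[2][1])//2;print("row",r,[(c,im[r,c].tolist()) for c in range(lo[0],hi[0],4)])
for r in regions_of("seal_blank","wrist")[:3]: print(np.round(r["box"]),r["score"])
E
```

```text
clk 33.775 tcp [631.2  -1.  320.3] tool z [-0.004  0.006] yawerr 0.003 F [ 0.1 -0.5 -0.3] w 80.3
vise x 14.6 y -4.7 z 264.3 r 264.4 theta 0.018
pred [[262, 204], [302, 204], [262, 230], [301, 230], [263, 195], [299, 195], [245, 218], [317, 218]]
[ 247  172   68   67 3296]
[[247, 172], [249, 195], [264, 197], [261, 199], [263, 218], [252, 224], [250, 221], [249, 225], [247, 222], [247, 237], [254, 234], [258, 238], [305, 238], [309, 234], [312, 237], [313, 232], [309, 231], [312, 227], [313, 230], [313, 220], [303, 219], [303, 208], [310, 206], [310, 202], [309, 206], [306, 203], [312, 194], [308, 192], [314, 191], [314, 174], [271, 172], [267, 176], [266, 172]]
col through block [(170, [162, 175, 181]), (174, [172, 192, 203]), (178, [173, 194, 203]), (182, [177, 195, 205]), (186, [173, 193, 202]), (190, [177, 196, 206]), (194, [175, 177, 177]), (198, [175, 171, 163]), (202, [177, 173, 165]), (206, [246, 246, 245]), (210, [246, 246, 245]), (214, [246, 246, 245]), (218, [246, 246, 245]), (222, [246, 246, 245]), (226, [246, 246, 245]), (230, [183, 197, 203]), (234, [172, 188, 198]), (238, [174, 172, 179]), (242, [216, 99, 82]), (246, [216, 94, 79]), (250, [217, 98, 78]), (254, [216, 95, 77])]
row 217 [(237, [217, 93, 76]), (241, [216, 93, 77]), (245, [214, 99, 84]), (249, [160, 161, 169]), (253, [165, 165, 173]), (257, [165, 167, 175]), (261, [164, 166, 175]), (265, [245, 246, 245]), (269, [246, 246, 245]), (273, [246, 246, 245]), (277, [246, 246, 245]), (281, [246, 246, 245]), (285, [246, 246, 245]), (289, [246, 246, 245]), (293, [246, 246, 245]), (297, [246, 246, 245]), (301, [245, 245, 244]), (305, [160, 164, 169]), (309, [160, 165, 172]), (313, [159, 162, 169]), (317, [205, 100, 87]), (321, [217, 97, 81]), (325, [216, 95, 78])]
[147.   9.  56.  61.] 0.86
[ 96. 136.  58.  44.] 0.8
[261. 192.  43.  38.] 0.62
```

Run:
```python
from h import *
D=np.load("w12.npy",allow_pickle=True).item();s,w=D["s"],D["w"];im=w["img"].astype(int)
m=(im.min(2)>225).astype(np.uint8);m[:195]=0;m[240:]=0;m[:,:250]=0;m[:,315:]=0
r=planerect(w,s,m,135);O=np.array([616.5,3.07]);xd=np.array([.99943,.03373]);yd=np.array([-.03373,.99943]);v=r[:2]-O;print("block top",r,"vise x,y",v@xd,v@yd,"yaw err deg",r[4]-91.93)
d=get_image("side")
for c in("side","scene"):
    get_image(c)
    for q in("round_stone","pattern_plate","narrow_plate_a"): print(c,q,[np.round(x["box"]).tolist() for x in search_frame(q,c)[:2]])
job_done()
```

```text
block top [665.2   6.1  42.4  27.7 -88. ] vise x,y 48.77444290000005 1.3856218999999983 yaw err deg -179.93
side round_stone [[268.0, 178.0, 18.0, 26.0], [244.0, 203.0, 98.0, 63.0]]
side pattern_plate [[227.0, 140.0, 17.0, 37.0]]
side narrow_plate_a [[340.0, 328.0, 15.0, 39.0], [322.0, 337.0, 13.0, 40.0]]
scene round_stone [[341.0, 225.0, 16.0, 32.0]]
scene pattern_plate [[397.0, 203.0, 47.0, 28.0]]
scene narrow_plate_a [[118.0, 165.0, 29.0, 27.0], [124.0, 156.0, 30.0, 20.0]]
the job is handed in; nothing more can be done
```

The job is handed in at about 34 s of the 72 s allowed. The wide plate is in the holder slot, and the rectangular block is clamped upright between the vise jaws. No verdict is reported back.

**Last checks:**
- **Block:** its top measured at vise x ≈ 48.8 mm, y ≈ 1.4 mm, with a yaw error of about 0.1°. The sliding jaw's face shows right against the block.
- **Clamping:** the crank resisted with about 33 N at the handle before I let go. I could not measure the contact force between jaw and block directly.
- **Plate:** at insertion the tool stood as high as when it gripped the plate in the rack, and the weight came off the wrist, so it should be fully down.
- **Other things:** the round stone and narrow plates showed near their starting places in both fixed cameras. I did not re-measure the torch, jar, screwdriver, brush or slab. The arm is clear of everything.

**Where measurements disagreed:**
- The plate's strip measured about 3 mm and 5 mm off the holder's centre (x and y), from an incomplete colour mask. The slot's own clearance is only 2.5 mm and 4 mm, so part of that is probably measuring error, and the limit is 8 mm.
- The fixed jaw's face came out at x ≈ 680 mm in one view and about 682 mm in a closer one. I used roughly the average for the vise position.
- The picture limit ran out before the cranking, so the later checks are by numbers only.

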